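File the dried slide cases on edge in the slotted rack

TASK

Take the three flat slide cases off their sloping drying stands and stand each on its foot edge in its own free slot of the wooden rack, fully down and upright, so that with the tall case already filed they step down in height: the longest next to the filed case, then the middle one, then the shortest. Lower them in rather than dropping them, let go of them, and leave the filed case and everything else on the bench where it stands.

Things in the scene. Friction and masses are not known exactly. Their poses are not given: they have to be found in the camera images.
- case_long_mid (a point): Centre of the long slide case: flat rigid grey plastic plate 140 tall, 80 wide, 8 mm thick, about 126 g, slides seen in its faces. x = its normal, y = along its width, z = foot edge to top edge. Starts on its sloping stand, z leaning 35 deg from vertical with the top towards the robot's side. Its top 56 mm stand free of the stand: pinch it there by its thickness.
- case_middle_mid (a point): Centre of the middle slide case: flat rigid grey plastic plate 115 tall, 80 wide, 8 mm thick, about 104 g, slides seen in its faces. x = its normal, y = along its width, z = foot edge to top edge. Starts on its sloping stand, z leaning 35 deg from vertical with the top towards the robot's side. Its top 46 mm stand free of the stand: pinch it there by its thickness.
- case_short_mid (a point): Centre of the short slide case: flat rigid grey plastic plate 90 tall, 80 wide, 8 mm thick, about 81 g, slides seen in its faces. x = its normal, y = along its width, z = foot edge to top edge. Starts on its sloping stand, z leaning 35 deg from vertical with the top towards the robot's side. Its top 36 mm stand free of the stand: pinch it there by its thickness.
- stand_long: Fixed sloping stand of the long case. Origin on the table under the case's foot edge (30 mm up); the case leans to its -x. Base x -75 to +35 mm, 90 mm wide; foot ledge with a lip 13 mm high on the +x side; under the case two struts, 84 mm up along it, with a 44 mm gap between them. Lift the case out along its own slope (its z).
- stand_middle: Fixed sloping stand of the middle case. Origin on the table under the case's foot edge (30 mm up); the case leans to its -x. Base x -75 to +35 mm, 90 mm wide; foot ledge with a lip 13 mm high on the +x side; under the case two struts, 69 mm up along it, with a 44 mm gap between them. Lift the case out along its own slope (its z).
- stand_short: Fixed sloping stand of the short case. Origin on the table under the case's foot edge (30 mm up); the case leans to its -x. Base x -75 to +35 mm, 90 mm wide; foot ledge with a lip 13 mm high on the +x side; under the case two struts, 54 mm up along it, with a 44 mm gap between them. Lift the case out along its own slope (its z).
- rack: Fixed wooden rack, x -120 to +76 mm, 112 mm wide, z up; origin on the table under the third slot. Four upright slots, 12 mm wide, along y, at x = -88 (taken by the filed case), -44, 0, +44 mm: a case's normal goes along the rack's x, its middle to y = 0 (100 mm between side walls). Slot floor 8 mm up, walls straight to 40 mm, then round-nosed, tops at 56 mm.
- filed_case_mid (a point): Centre of the slide case that is already filed, 165 mm tall, 80 x 8 mm otherwise like the others, standing loose in the rack's slot at x = -88 mm (the end slot on the robot's side). Leave it there.
- amber_bottle: Bystander, loose: amber glass bottle, 56 mm across, 125 mm tall, standing close to the far (+x) side of the long case's stand. Origin at the centre of its underside.
- white_jar: Bystander, loose: white jar with blue cap, 64 mm across, 75 mm tall, standing close to the far (+x) side of the middle case's stand. Origin at the centre of its underside.
- beaker: Bystander, loose: glass beaker, 60 mm across, 85 mm tall, standing close to the far (+x) side of the short case's stand. Origin at the centre of its underside.
- wash_bottle: Bystander, loose: white wash bottle, 68 mm across, shoulder at 128 mm, bent spout up to 185 mm, towards the far edge. Origin at the centre of its underside.
- dishes: Bystander, loose: stack of three flat dishes, 90 mm across, 39 mm tall, at the left edge. Origin at the centre of its underside.
- slide_box: Bystander, loose: flat wooden box, 170 x 100 x 35 mm, at the right edge. Origin at the centre of its underside.
Not all that is in view belongs to the job. Leave any orange look-alike of the part that bears case_short_mid alone. Leave any red look-alike of the rack alone.

How it is judged:
At the end, for the whole second after the job is handed in: Long, middle and short case stand in the rack slots at x = -44, 0 and +44 mm: centres within 14 mm of the slot in x and y, foot on the slot floor (-6/+4 mm), within 0.2 rad of upright and of the slot direction, at rest; the filed case within 25 mm of where it was, and upright (0.2 rad) (x of case_long_mid in the frame of rack between -0.058 and -0.03 m and y of case_long_mid in the frame of rack between -0.014 and 0.014 m and z of case_long_mid in the frame of rack between 0.072 and 0.082 m and angle between the z axis of each of case_long_mid, case_middle_mid, case_short_mid and the z axis of rack, either way round below 0.2 rad and angle between the x axis of each of case_long_mid, case_middle_mid, case_short_mid and the x axis of rack, either way round below 0.2 rad and linear speed of each of case_long, case_middle, case_short below 0.02 m/s and x of case_middle_mid in the frame of rack between -0.014 and 0.014 m and y of case_middle_mid in the frame of rack between -0.014 and 0.014 m and z of case_middle_mid in the frame of rack between 0.0595 and 0.0695 m and x of case_short_mid in the frame of rack between 0.03 and 0.058 m and y of case_short_mid in the frame of rack between -0.014 and 0.014 m and z of case_short_mid in the frame of rack between 0.047 and 0.057 m and distance of filed_case_mid from where it was at the start of the episode below 0.025 m and angle between filed_case_mid's own z axis and vertical below 0.2 rad); the robot touches nothing.
It fails at once if a bystander is pushed more than 30 mm or tipped over (distance of any of amber_bottle, white_jar, beaker, wash_bottle, dishes, slide_box from where it was at the start of the episode above 0.03 m or angle between any of amber_bottle, white_jar, beaker, wash_bottle, dishes, slide_box's own z axis and vertical above 0.4 rad).
It fails at once if the filed case is pulled out, shifted by more than 30 mm or tipped (distance of filed_case_mid from where it was at the start of the episode above 0.03 m or angle between filed_case_mid's own z axis and vertical above 0.3 rad).
It fails at once if a case is dropped (falls free of the fingers faster than 0.8 m/s) ((linear speed of case_long above 0.8 m/s and contact force between the fingers and case_long below 0.05 N) or (linear speed of case_middle above 0.8 m/s and contact force between the fingers and case_middle below 0.05 N) or (linear speed of case_short above 0.8 m/s and contact force between the fingers and case_short below 0.05 N)).
It also fails if it takes over 72 s, if anything falls off the work surface, if the arm or the gripper's body presses on something with over 40 N, if the wrist force passes 120 N, or if a joint passes its speed limit or range.

ROBOT

A 7-joint arm with a two-finger parallel gripper is mounted at the origin on the work surface. World frame = base frame: x ahead of the robot, y to its left, z up, the work surface at z = 0. Lengths are in m, angles in rad, forces in N, time in s.
With the tool pointing down it reaches from about 0.4 to 0.9 m from the base axis. Payload 5.6 kg.
Tool frame: the origin (TCP) lies midway between the tips of the shut fingers; the grasp point (between the pads) lies 19 mm behind it; y points along the fingers, z is the direction in which the jaws open and shut, and the axes are right-handed (so a half turn about y gives the same grasp; the last joint's range is limited). The gripper opens to 92 mm and grips with 3 to 60 N. Pads are 20 mm wide; open, the fingers measure 128 mm over their backs; the gripper's body (75 mm by 189 mm) begins 69 mm behind the grasp point.
Start: joints at [-1.244, 0.468, -0.012, 1.603, 0.006, 1.071, -0.056], TCP at [0.235, 0.606, 0.215] pointing down, gripper open.
Joint ranges: [-2.53, 2.53], [-0.31, 2.02], [-1.57, 1.55], [0.28, 2.44], [-1.29, 4.43], [0.15, 1.84], [-2.92, 2.92]. Speed limits (rad/s): [2.57, 2.57, 3.14, 3.14, 3.14, 3.14, 3.14].

INTERFACE

Orientations are given as a 3x3 rotation matrix whose columns are the frame's x, y, z axes.
In Python, from station import env, effector, solver, viewer, workorder, search_frame, tip_of gives the robot as it stands. Calls block until the motion is done:
- env.reach(position, orientation): joint-space move of the TCP to a pose.
- env.movel(position, frame=None, rate=0.15): straight line of the TCP; frame=None keeps the orientation; rate is the mean speed in m/s.
- env.goto_joints(angles): joint-space move.
- effector.release() and effector.grasp(squeeze=None): open the fingers fully, or close them until they stop; squeeze is the grip in N (None keeps the last).
- env.pause(seconds).
- solver.inverse_kinematics(position, orientation): joint angles nearest the present ones, or None.
- env.sense(): the state.
- viewer.read_camera(name): name is "scene" or "top" or "wrist"; returns (picture, depth): 400x640x3 uint8, red, green, blue; 400x640 float32, m along the optical axis (not along the pixel's ray), 0 where there is no reading.
- viewer.camera_info(name): a dict with "intrinsics" (3x3 intrinsics, pixels), "eye" and "rotation" of the camera in the world; the wrist camera has in their place "T_tool_cam" (4x4, takes a point from camera to tool coordinates, whose origin is the TCP and whose axes are the tool frame's). Camera axes: x right, y up, looking along -z (the intrinsics and any distortion apply to the point x, -y, -z); pixel columns grow to the right and rows downward; lengths in m; the calibration is good to about 2 mm. A picture is of the moment at which its call begins: read the wrist's pose just before it. camera_info takes no time and is no camera call.
A pose or a line that the arm cannot do raises env.PlanningError and nothing moves.
- workorder.finish_job(): hands the job in, once; it reports no verdict.
Trained networks look in the newest picture that a camera, given by its name, has taken for a name from the list of things; names that differ only in an ending like _2 or _b are one class to them, and where a whole thing is asked for, a point or a joint stands for the part that bears it (a point fixed in the world has none). Each returns a list of dicts, best first, with "score" (0 to 1); they miss things now and then, are a little off and sometimes report something else, mostly with a low value. They report only what shows in the picture. A call takes as long as a camera call. They do not tell look-alikes from the thing itself.
- search_frame(camera, name): "at" ([x, y, z] in m, in world coordinates, good to about 4 mm: the middle of the surface that is visible of it).
- tip_of(camera, name): "at" ([x, y, z] in m, in world coordinates, good to about 4 mm: a listed point, or the origin of a listed thing).
The state is a dict: "t": time; "joint_positions": joint angles; "joint_velocities": joint speeds; "tau": joint torques, N m; "ee_pos": TCP position; "tcp_rot": TCP orientation; "wrist_force": force on the tool from outside, world axes, zero at the start; "moment": the same for the moment, N m; "gripper_width": finger opening in m.
Only numpy, scipy, OpenCV 4.12 (cv2) and the standard library are available. Lean on these libraries where they do the work, as an engineer would, in place of code of your own. Each camera call takes 0.05 s, during which the arm holds its last target.

## Working session

There is one attempt and no reset: what is moved stays moved. The work goes in short steps, each a Python script; the robot and the scene stay as the last script left them, time stands still between calls to the robot, and variables do not carry over. Pictures are saved under pics/ and viewed, and the job is handed in when it is done.

```bash
ls; mkdir -p pics; python3 - <<'E'
from station import env, effector, solver, viewer, workorder, search_frame, tip_of
import cv2
s=env.sense(); print(s)
for c in ["scene","top","wrist"]:
    im,d=viewer.read_camera(c); cv2.imwrite(f"pics/{c}0.png",im[...,::-1]); print(c,viewer.camera_info(c))
for c in ["top","scene"]:
  for n in ["case_long_mid","case_middle_mid","case_short_mid","stand_long","stand_middle","stand_short","rack","filed_case_mid"]:
    print(c,n,[(r["score"],r["at"]) for r in tip_of(c,n)][:3])
print(env.sense()["t"])
E
```

```text
pics
{'t': 0.0, 'joint_positions': array([-1.24403182,  0.46837137, -0.01163783,  1.60358229,  0.00601179,
        1.0714058 , -0.05626037]), 'joint_velocities': array([-0.00058935, -0.0014285 ,  0.00124145, -0.00045854,  0.00163036,
        0.00062264, -0.00146197]), 'tau': array([-6.88449090e-04, -5.20568204e+01, -1.29138332e-02, -2.43747282e+01,
       -5.66909811e-02,  1.70621095e-02,  1.51059139e-04]), 'ee_pos': array([0.23475052, 0.60552163, 0.21366125]), 'tcp_rot': array([[ 9.32416971e-01, -5.16050770e-04,  3.61383904e-01],
       [-3.61384254e-01, -1.65340649e-03,  9.32415512e-01],
       [ 1.16340747e-04, -9.99998500e-01, -1.72815689e-03]]), 'wrist_force': array([-0.67165388,  0.33120412, -0.17882031]), 'moment': array([-0.03903171,  0.02718885,  0.02226692]), 'gripper_width': 0.09202212398403573}
scene {'intrinsics': array([[383.6346208 ,   0.        , 323.57796646],
       [  0.        , 383.6346208 , 197.37758243],
       [  0.        ,   0.        ,   1.        ]]), 'eye': array([0.92231803, 0.72411615, 1.00194454]), 'rotation': array([[-0.88496899, -0.33828438,  0.31998
[... 1484 characters left out ...]
ack [(0.69, [0.2871, 0.3534, -0.0025]), (0.66, [0.5244, 0.0905, -0.0003])]
top filed_case_mid [(0.74, [0.4416, 0.091, 0.0886])]
scene case_long_mid [(0.87, [0.4654, -0.3201, 0.0891])]
scene case_middle_mid [(0.72, [0.4807, 0.3408, 0.0793])]
scene case_short_mid [(0.78, [0.5016, -0.1224, 0.0673]), (0.7, [0.6901, -0.2355, 0.0062]), (0.21, [0.5275, -0.1172, 0.0024])]
scene stand_long [(0.59, [0.5101, -0.328, -0.004])]
scene stand_middle [(0.77, [0.518, 0.329, -0.0029])]
scene stand_short [(0.67, [0.5254, -0.1195, 0.0031]), (0.5, [0.4772, 0.3406, 0.0768])]
scene rack [(0.92, [0.5258, 0.095, -0.0015]), (0.88, [0.2896, 0.3526, -0.0026])]
scene filed_case_mid [(0.94, [0.4375, 0.0952, 0.0917])]
0.95
```

View pics/top0.png

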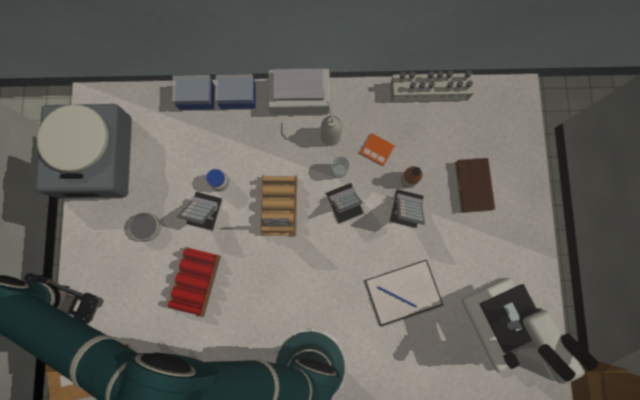

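View pics/scene0.png

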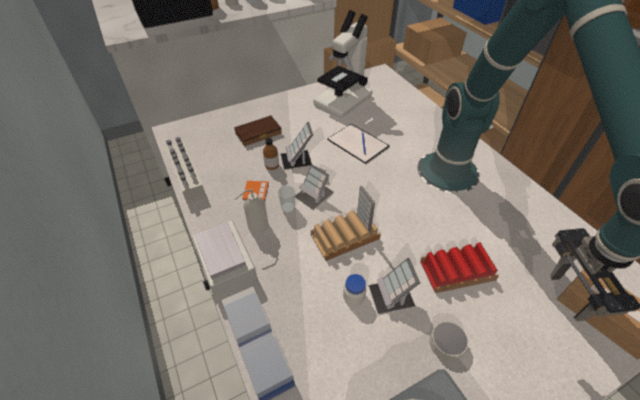

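View pics/top0c.png

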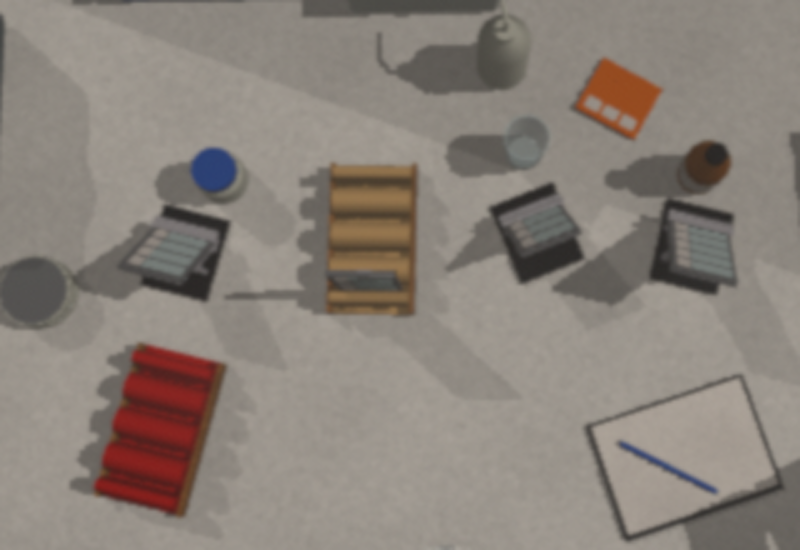

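```bash
cat > h.py <<'E'
import numpy as np, cv2
def cloud(depth,info,pose=None):
    K=info["intrinsics"]; h,w=depth.shape
    v,u=np.mgrid[:h,:w].astype(float)
    x=(u-K[0,2])/K[0,0]*depth; y=-(v-K[1,2])/K[1,1]*depth
    P=np.stack([x,y,-depth],-1)
    R,t=(info["rotation"],info["eye"]) if pose is None else pose
    Q=P@np.asarray(R).T+np.asarray(t); Q[depth<=0]=np.nan
    return Q
E
python3 - <<'E'
from station import *
from station import viewer
from h import *
d={}
for c in ["top","scene"]:
    D=[viewer.read_camera(c) for _ in range(3)]
    d[c+"im"]=D[0][0]; d[c+"d"]=np.median([x[1] for x in D],0); d[c+"n"]=np.array([np.nanstd(D[0][1]-D[1][1])])
    d[c+"Q"]=cloud(d[c+"d"],viewer.camera_info(c)); print(c,d[c+"n"])
np.savez("pics/c0.npz",**d)
E
cat > fit.py <<'E'
from h import *
d=np.load("pics/c0.npz")
cs=dict(long=([.467,-.318,.0895],.14),middle=([.480,.338,.0765],.115),short=([.5035,-.124,.068],.09))
for n,(c,H) in cs.items():
  for cam in ["top","scene"]:
    Q=d[cam+"Q"].reshape(-1,3); Q=Q[~np.isnan(Q[:,0])]
    c=np.array(c); S=Q[(np.linalg.norm(Q-c,axis=1)<.09)&(Q[:,2]>.035)]
    best=None; rng=np.random.default_rng(0)
    for _ in range(1500):
        a=S[rng.choice(len(S),3,False)]; m=np.cross(a[1]-a[0],a[2]-a[0]); l=np.linalg.norm(m)
        if l<1e-5: continue
        m/=l; m*=np.sign(m[2])
        if not(.3<m[2]<.75): continue
        k=np.abs((S-a[0])@m)<.004
        if best is None or k.sum()>best.sum(): best=k
    I=S[best]; 
    mu=I.mean(0); m=np.linalg.svd(I-mu)[2][2]; m*=np.sign(m[2]); rs=((I-mu)@m).std()
    zc=np.array([0,0,1.])-m*m[2]; zc/=np.linalg.norm(zc); yc=np.cross(zc,m)
    a=(I-mu)@yc;b=(I-mu)@zc
    print(n,cam,len(S),len(I),"rms",rs.round(4),"lean",np.degrees(np.arcsin(m[2])).round(1),"yaw",np.degrees(np.arctan2(m[1],m[0])).round(1),"y-ext",np.percentile(a,[1,99]).round(3),"z-ext",np.percentile(b,[1,99]).round(3),
     "ctr",(mu+yc*(np.percentile(a,1)+np.percentile(a,99))/2+zc*(np.percentile(b,99)-H/2)-.004*m).round(4),"mu",mu.round(4))
E
python3 fit.py
```

```text
top [0.1427701]
scene [0.13612957]
long top 655 582 rms 0.0019 lean 37.1 yaw -14.8 y-ext [-0.04   0.039] z-ext [-0.075  0.067] ctr [ 0.4677 -0.3174  0.0893] mu [ 0.4693 -0.3174  0.0939]
long scene 511 411 rms 0.0019 lean 36.6 yaw -14.7 y-ext [-0.043  0.038] z-ext [-0.074  0.065] ctr [ 0.4706 -0.3153  0.0883] mu [ 0.4717 -0.3129  0.0943]
middle top 652 576 rms 0.0021 lean 38.0 yaw -15.5 y-ext [-0.039  0.04 ] z-ext [-0.061  0.055] ctr [0.4792 0.3387 0.078 ] mu [0.4809 0.3378 0.0821]
middle scene 1153 990 rms 0.0019 lean 37.1 yaw -15.5 y-ext [-0.042  0.038] z-ext [-0.061  0.055] ctr [0.4817 0.3408 0.0786] mu [0.4836 0.3422 0.0833]
short top 486 409 rms 0.002 lean 39.1 yaw 21.8 y-ext [-0.04   0.039] z-ext [-0.049  0.043] ctr [ 0.5022 -0.1245  0.069 ] mu [ 0.5038 -0.1235  0.0731]
short scene 596 487 rms 0.0021 lean 38.3 yaw 21.2 y-ext [-0.041  0.039] z-ext [-0.048  0.042] ctr [ 0.5054 -0.1224  0.0677] mu [ 0.5064 -0.1209  0.0723]
```

```bash
cat > rack.py <<'E'
from h import *
from scipy.optimize import least_squares
d=np.load("pics/c0.npz")
for cam in ["top","scene"]:
    Q=d[cam+"Q"].reshape(-1,3); C=d[cam+"im"].reshape(-1,3).astype(int)
    k=(np.abs(Q[:,0]-.505)<.14)&(np.abs(Q[:,1]-.092)<.09)&(Q[:,2]>.012)&(Q[:,2]<.064)&(C[:,0]-C[:,2]>35)
    S=Q[k]; r=cv2.minAreaRect(S[:,:2].astype(np.float32)); print(cam,len(S),r)
    w=S[S[:,2]>.045]; print("zmax",np.percentile(S[:,2],[50,90,98]))
    # yaw by projecting high points on x, sharpness of histogram
    best=[]
    for a in np.radians(np.arange(-15,15.1,.5)):
        x=S[:,0]*np.cos(a)+S[:,1]*np.sin(a); y=-S[:,0]*np.sin(a)+S[:,1]*np.cos(a)
        # template: period 44mm: profile height vs x phase
        ph=np.arange(0,.044,.001); 
        q=(x%.044)//.002; v=sum(((S[:,2][q==i]-S[:,2][q==i].mean())**2).sum() for i in np.unique(q))
        best.append((v/len(S),np.degrees(a)))
    best.sort(); print(best[:5])
    f=(np.abs(Q[:,0]-.44)<.04)&(np.abs(Q[:,1]-.092)<.07)&(Q[:,2]>.075)&(Q[:,2]<.2)
    F=Q[f]; print("filed",len(F),cv2.minAreaRect(F[:,:2].astype(np.float32)),F.mean(0),F[:,2].max())
    if cam: 
        m=np.polyfit(F[:,1],F[:,0],1); print("filed yaw",-np.degrees(np.arctan(m[0])))
E
python3 rack.py
```

```text
top 1279 ((0.5040823817253113, 0.09092312306165695), (0.11089512705802917, 0.19274798035621643), 88.41040802001953)
zmax [0.05266662 0.05663192 0.05859067]
[(np.float64(7.255186381630087e-05), np.float64(-2.0)), (np.float64(7.259827120440084e-05), np.float64(-1.5000000000000002)), (np.float64(7.288884056429698e-05), np.float64(-3.0000000000000004)), (np.float64(7.360488742398161e-05), np.float64(-1.0)), (np.float64(7.380400595282784e-05), np.float64(-2.5))]
filed 196 ((0.4370710253715515, 0.09254971146583557), (0.07997293770313263, 0.008547796867787838), 89.00920867919922) [0.43583121 0.09190587 0.14373296] 0.17676728565877564
filed yaw -1.390128574639571
scene 1752 ((0.5071989297866821, 0.09347395598888397), (0.11277978122234344, 0.195978045463562), 88.66719055175781)
zmax [0.04769854 0.05643303 0.05782191]
[(np.float64(0.00014534370109561056), np.float64(-2.0)), (np.float64(0.00014577313838547918), np.float64(-1.5000000000000002)), (np.float64(0.00014658106117466986), np.float64(-2.5)), (np.float64(0.00014753233993460834), np.float64(-1.0)), (np.float64(0.00014778437203743293), np.float64(-3.5))]
filed 420 ((0.4412171244621277, 0.09448762983083725), (0.08148575574159622, 0.010061729699373245), 88.4574203491211) [0.44352464 0.09917197 0.13131197] 0.17700327994020315
filed yaw -0.6486422786322231
```

```bash
cat >> h.py <<'E'
RK=np.array([.527,.0915,0]); RY=np.radians(-1.5)
CS=dict(long=([.469,-.3165,.0885],.14,-14.8,-.044,.022),middle=([.4805,.3395,.078],.115,-15.5,0.,.022),short=([.504,-.1235,.068],.09,21.5,.044,.030))
L=np.radians(35)
def caseR(yaw,lean=L):
    c,s=np.cos(yaw),np.sin(yaw); h=np.array([c,s,0]); k=np.array([0,0,1.])
    m=h*np.cos(lean)+k*np.sin(lean); z=-h*np.sin(lean)+k*np.cos(lean)
    return np.stack([m,np.cross(z,m),z],1)
def toolR(R,sg):
    y=-R[:,2]; z=sg*R[:,0]; return np.stack([np.cross(y,z),y,z],1)
def grasp(n,sg,back=0.,bias=.001):
    c,H,yaw,_,dep=CS[n]; R=caseR(np.radians(yaw)); 
    return np.array(c)+R[:,2]*(H/2-dep+back)+R[:,0]*bias, toolR(R,sg)
def place(n,sg,foot=0.):
    c,H,yaw,sx,dep=CS[n]; R=caseR(RY,0.)
    return RK+R[:,0]*sx+np.array([0,0,.008+foot+H-dep]), toolR(R,sg)
E
python3 - <<'E'
from station import env,solver
from h import *
for n in CS:
  for sg in (1,-1):
    for nm,(p,R) in dict(g=grasp(n,sg),pre=grasp(n,sg,.08),lift=grasp(n,sg,.15),top=place(n,sg,.13),pl=place(n,sg)).items():
        q=solver.inverse_kinematics(p,R); print(n,sg,nm,np.round(p,3),None if q is None else np.round(q,2))
E
```

```text
long 1 g [ 0.443 -0.31   0.128] [ 1.61  0.5  -1.05  2.32  1.64  0.15 -1.11]
long 1 pre [ 0.399 -0.298  0.194] [ 0.34  0.03  0.43  2.42 -1.12  0.33  1.52]
long 1 lift [ 0.36  -0.288  0.251] [-0.02 -0.27  0.75  2.43 -0.27  0.38  0.73]
long 1 top [0.483 0.093 0.256] [-0.72  0.15  0.52  1.96 -0.09  1.05 -0.19]
long 1 pl [0.483 0.093 0.126] [-0.66  0.34  0.48  2.08 -0.22  0.76 -0.07]
long -1 g [ 0.443 -0.31   0.128] [ 1.61  0.5  -1.05  2.32  1.64  0.15  2.03]
long -1 pre [ 0.399 -0.298  0.194] [-0.08  0.01  0.88  2.44 -1.12  0.34 -1.6 ]
long -1 lift [ 0.36  -0.288  0.251] [ 0.6  -0.15  0.2   2.4  -0.69  0.44 -2.03]
long -1 top [0.483 0.093 0.256] [-0.32  0.15  0.07  1.94 -0.01  1.05  2.87]
long -1 pl [0.483 0.093 0.126] [-0.18  0.33 -0.09  2.05  0.04  0.76  2.82]
middle 1 g [0.462 0.345 0.108] [-1.56  0.52  0.66  2.15  0.65  0.45 -1.84]
middle 1 pre [0.417 0.357 0.173] [-1.58  0.34  0.54  2.14  0.7   0.68 -1.89]
middle 1 lift [0.379 0.368 0.231] [-1.58  0.21  0.43  2.11  0.7   0.88 -1.9 ]
middle 1 top [0.527 0.092 0.231] [-0.68  0.27  0.53  1.9  -0.16  1.02 -0.11]
middle 1 pl [0.527 0.092
[... 518 characters left out ...]
hort 1 pre [ 0.454 -0.143  0.146] [ 0.77  0.2  -0.23  2.38 -1.22  0.46  2.02]
short 1 lift [ 0.417 -0.158  0.204] [-0.41 -0.04  1.09  2.43 -0.93  0.62  1.81]
short 1 top [0.571 0.09  0.198] [-0.64  0.39  0.54  1.83 -0.23  0.99 -0.03]
short 1 pl [0.571 0.09  0.068] [-0.58  0.57  0.48  1.91 -0.38  0.75  0.09]
short -1 g [ 0.497 -0.126  0.081] [ 1.51  0.95 -1.33  2.31  1.56  0.43  2.63]
short -1 pre [ 0.454 -0.143  0.146] [ 0.57  0.19 -0.01  2.39 -1.26  0.5  -1.08]
short -1 lift [ 0.417 -0.158  0.204] [-0.19 -0.02  0.87  2.43 -0.96  0.64 -1.31]
short -1 top [0.571 0.09  0.198] [-0.17  0.37 -0.05  1.8   0.02  0.98  2.88]
short -1 pl [0.571 0.09  0.068] [-0.07  0.55 -0.18  1.88  0.14  0.73  2.78]
```

```bash
cat >> h.py <<'E'
LO=np.array([-2.53,-.31,-1.57,.28,-1.29,.15,-2.92]);HI=np.array([2.53,2.02,1.55,2.44,4.43,1.84,2.92])
def roll(R,phi): # rotate tool about its z (jaw) axis
    c,s=np.cos(phi),np.sin(phi); return R@np.array([[c,-s,0],[s,c,0],[0,0,1]])
def grasp_r(n,sg,phi,back=0.,bias=.001):
    """fingers rolled by phi about case normal; grasp pt (19 mm behind tcp) on case midline"""
    p,R=grasp(n,sg,back,bias); g=p-R[:,1]*.019; R2=roll(R,phi); return g+R2[:,1]*.019,R2
def place_r(n,sg,phi,foot=0.):
    p,R=place(n,sg,foot); g=p-R[:,1]*.019; R2=roll(R,phi); return g+R2[:,1]*.019,R2
def marg(q): return np.min(np.minimum(q-LO,HI-q))
E
python3 - <<'E'
from station import env,solver
from h import *
t=env.sense()["t"]
for n in CS:
  for sg in (1,-1):
   for ph in (-40,-25,-12,0,12,25,40):
    o=[]
    for (p,R) in (grasp_r(n,sg,np.radians(ph)),grasp_r(n,sg,np.radians(ph),.1),place_r(n,sg,np.radians(ph),.12),place_r(n,sg,np.radians(ph))):
        q=solver.inverse_kinematics(p,R); o.append("--" if q is None else f"{marg(np.array(q)):.2f} {np.round(q,1).tolist()}")
    print(n,sg,ph,*o)
print(env.sense()["t"]-t)
E
```

```text
long 1 -40 0.06 [0.5, 0.4, -0.5, 2.4, 1.8, 1.0, -1.9] -- 0.54 [-1.1, 0.4, 0.6, 1.9, 0.4, 1.3, -0.7] 0.50 [-1.0, 0.6, 0.6, 1.9, 0.3, 1.1, -0.7]
long 1 -25 0.03 [0.7, 0.3, -0.5, 2.4, 2.0, 0.6, -1.9] -- 0.53 [-1.0, 0.3, 0.6, 1.9, 0.2, 1.2, -0.5] 0.43 [-0.9, 0.5, 0.6, 2.0, 0.2, 0.9, -0.6]
long 1 -12 0.04 [0.9, 0.3, -0.4, 2.4, 2.3, 0.2, -2.1] -- 0.50 [-0.8, 0.2, 0.5, 1.9, 0.1, 1.1, -0.4] 0.39 [-0.8, 0.4, 0.5, 2.0, 0.0, 0.8, -0.4]
long 1 0 0.00 [1.6, 0.5, -1.0, 2.3, 1.6, 0.2, -1.1] 0.00 [-0.1, -0.1, 0.8, 2.4, -0.9, 0.3, 1.3] 0.47 [-0.7, 0.2, 0.5, 2.0, -0.1, 1.0, -0.2] 0.36 [-0.7, 0.3, 0.5, 2.1, -0.2, 0.8, -0.1]
long 1 12 0.10 [1.2, 0.4, -0.4, 2.3, -1.2, 0.4, 1.7] 0.09 [0.3, 0.1, 0.7, 2.3, -1.1, 0.7, 1.6] 0.44 [-0.6, 0.2, 0.5, 2.0, -0.3, 1.0, 0.1] 0.33 [-0.5, 0.3, 0.5, 2.1, -0.5, 0.8, 0.3]
long 1 25 0.04 [0.8, 0.4, 0.2, 2.2, -1.2, 0.9, 1.9] 0.19 [0.5, 0.2, 0.7, 2.2, -1.1, 1.0, 1.7] 0.41 [-0.5, 0.2, 0.6, 2.0, -0.6, 1.1, 0.4] 0.31 [-0.4, 0.4, 0.5, 2.1, -0.8, 0.9, 0.6]
long 1 40 0.08 [0.7, 0.6, 0.4, 2.0, -1.2, 1.3, 1.9] 0.19 [0.6, 0.4, 0.7, 2.1, -1.1, 1.4, 1.8] 0.37 [-0.4, 0.3, 0.7, 2.1, -0.9,
[... 5098 characters left out ...]
0.5, -0.0, 2.2, -1.3, 0.6, -1.0] 0.12 [-0.1, 0.3, 0.9, 2.3, -1.2, 1.0, -1.1] 0.20 [-1.0, 0.8, 1.3, 1.9, -1.0, 1.3, -2.5] 0.23 [0.8, 1.1, -1.3, 1.9, 1.0, 1.1, 2.2]
short -1 0 0.13 [1.5, 1.0, -1.3, 2.3, 1.6, 0.4, 2.6] 0.01 [-0.0, 0.1, 0.7, 2.4, -1.2, 0.6, -1.1] 0.04 [-0.2, 0.4, -0.1, 1.8, 0.0, 1.0, 2.9] 0.14 [-0.1, 0.5, -0.2, 1.9, 0.1, 0.7, 2.8]
short -1 12 0.01 [1.0, 0.5, -0.8, 2.4, 2.8, 0.3, 1.1] -- 0.28 [-0.3, 0.4, -0.1, 1.8, 0.3, 1.0, 2.6] 0.39 [-0.2, 0.6, -0.1, 1.8, 0.4, 0.8, 2.5]
short -1 25 -- -- 0.48 [-0.3, 0.5, -0.1, 1.7, 0.5, 1.2, 2.4] 0.60 [-0.3, 0.6, -0.1, 1.8, 0.5, 1.0, 2.3]
short -1 40 -- -- 0.46 [-0.4, 0.6, -0.1, 1.7, 0.7, 1.4, 2.3] 0.63 [-0.4, 0.7, -0.1, 1.7, 0.7, 1.2, 2.1]
0.0
```

```bash
cat >> h.py <<'E'
CS=dict(long=([.469,-.3165,.0885],.14,-14.8,-.044,.024),middle=([.4805,.3395,.078],.115,-15.5,0.,.024),short=([.504,-.1235,.068],.09,21.5,.044,.032))
PH=dict(long=np.radians(25),middle=np.radians(-8),short=np.radians(25))
def save(im,f): cv2.imwrite("pics/"+f,im[...,::-1])
def st(env):
    s=env.sense(); print("t %.2f"%s["t"],"p",s["ee_pos"].round(4),"q",s["joint_positions"].round(2),"F",s["wrist_force"].round(1),"w %.4f"%s["gripper_width"]); return s
E
python3 - <<'E'
from station import env,solver,viewer
from h import *
n="short";ph=PH[n]
p,R=place_r(n,1,ph,.28); print(p); 
env.reach(p,R); st(env)
p,R=grasp_r(n,1,ph,.08); q=solver.inverse_kinematics(p,R); print(np.round(q,2)); env.reach(p,R); s=st(env)
p,R=grasp_r(n,1,ph); print(np.round(solver.inverse_kinematics(p,R),2))
im,d=viewer.read_camera("wrist"); save(im,"w1.png")
im,d=viewer.read_camera("scene"); save(im,"s1.png")
E
```

```text
[0.57119512 0.09837521 0.34778015]
t 3.50 p [0.5709 0.1001 0.3474] q [-0.54  0.27  0.67  1.72 -0.62  1.32  0.29] F [0.2 0.1 0.3] w 0.0918
[ 0.07  0.51  0.77  2.17 -1.13  1.26  2.09]
t 5.08 p [ 0.4519 -0.1352  0.1465] q [ 0.07  0.51  0.76  2.17 -1.13  1.26  2.09] F [-0.4 -0.9 -0.4] w 0.0919
[ 0.08  0.66  0.67  2.14 -1.29  1.21  2.16]
```

View pics/w1.png

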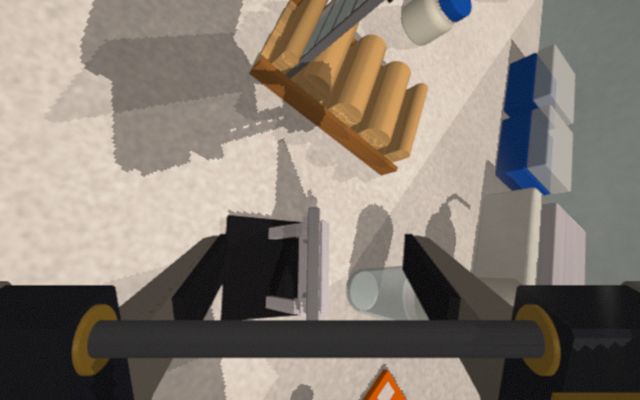

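View pics/s1.png

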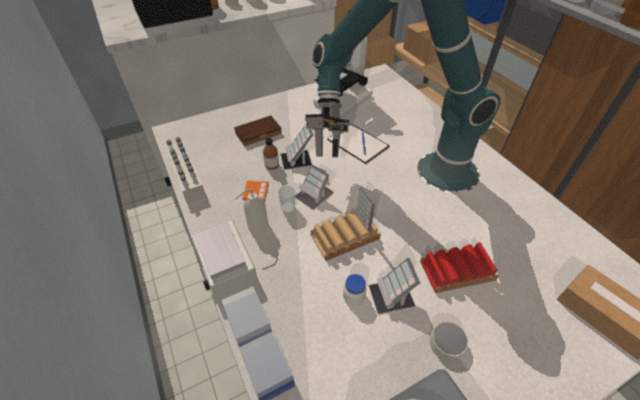

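```bash
python3 - <<'E'
from station import env,solver,viewer
from h import *
n="short";ph=PH[n]
p,R=grasp_r(n,1,ph,.13); env.movel(p,R,rate=.2)
env.goto_joints([.5,.4,.2,2.1,-.9,1.1,1.9]); st(env); print(grasp_r(n,1,ph,.1)[0])
p,R=grasp_r(n,1,ph,.08); print(np.round(solver.inverse_kinematics(p,R),2)); env.reach(p,R); s=st(env)
p,R=grasp_r(n,1,ph); print(np.round(solver.inverse_kinematics(p,R),2))
E
```

```text
t 6.23 p [ 0.4546 -0.1298  0.1628] q [ 0.5  0.4  0.2  2.1 -0.9  1.1  1.9] F [-0.2 -0.2 -0.6] w 0.0923
[ 0.44056502 -0.13985744  0.16259597]
[ 0.52  0.41  0.2   2.15 -0.97  1.05  1.94]
t 6.48 p [ 0.4498 -0.1351  0.1454] q [ 0.52  0.42  0.2   2.15 -0.97  1.05  1.94] F [-0.1  0.3 -0.4] w 0.0918
[ 0.5   0.57  0.14  2.11 -1.09  0.95  2.02]
```

```bash
python3 - <<'E'
from station import env,effector,solver,viewer
from h import *
n="short";ph=PH[n]
p,R=grasp_r(n,1,ph); env.movel(p,R,rate=.12); print(p); st(env)
effector.grasp(35); st(env)
p,R=grasp_r(n,1,ph,.05); env.movel(p,R,rate=.1); print(p); st(env)
im,d=viewer.read_camera("wrist"); save(im,"w2.png")
im,d=viewer.read_camera("scene"); save(im,"s2.png")
E
```

```text
[ 0.49393158 -0.11883579  0.08068077]
t 7.30 p [ 0.494  -0.1191  0.081 ] q [ 0.5   0.57  0.14  2.11 -1.09  0.95  2.02] F [0.1 0.2 0.7] w 0.0916
t 8.53 p [ 0.4939 -0.1189  0.0806] q [ 0.5   0.57  0.14  2.11 -1.09  0.95  2.02] F [ 0.2  0.3 -0.4] w 0.0078
[ 0.4672483  -0.12934662  0.12163837]
t 9.18 p [ 0.4674 -0.1293  0.1217] q [ 0.51  0.47  0.18  2.14 -1.02  1.01  1.97] F [ 0.2  0.  -1. ] w 0.0078
```

View pics/w2.png

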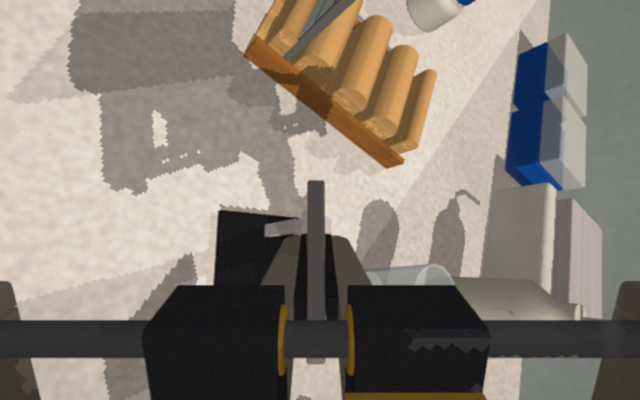

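View pics/s2.png

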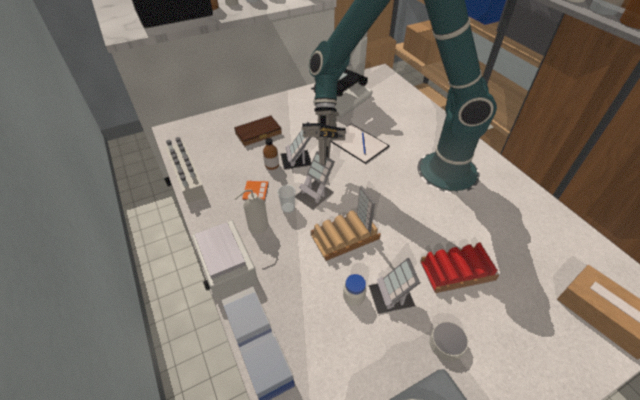

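```bash
python3 - <<'E'
from station import env,effector,solver,viewer
from h import *
n="short";ph=PH[n]
s=env.sense(); p=s["ee_pos"]+[.02,0,.1]; env.movel(p,None,rate=.2)
p,R=place_r(n,1,ph,.10); print(p,np.round(solver.inverse_kinematics(p,R),2)); env.reach(p,R); env.pause(.2); s=st(env)
im,d=viewer.read_camera("wrist"); save(im,"w3.png")
im2,d2=viewer.read_camera("top"); save(cv2.resize(im2[110:330,130:450],(800,550)),"t3.png")
im3,d3=viewer.read_camera("scene"); save(cv2.resize(im3[130:300,270:470],(800,680))[:600],"s3.png")
np.savez("pics/c3.npz",wd=d,td=d2,sd=d3,wi=im,ti=im2,si=im3,p=s["ee_pos"],R=s["tcp_rot"])
E
```

```text
[0.57119512 0.09837521 0.16778015] [-0.09  0.42  0.13  1.88 -0.62  0.94  0.4 ]
t 11.35 p [0.5712 0.0968 0.1677] q [-0.08  0.42  0.13  1.88 -0.62  0.94  0.4 ] F [ 0.5 -0.5 -1.6] w 0.0075
```

View pics/w3.png

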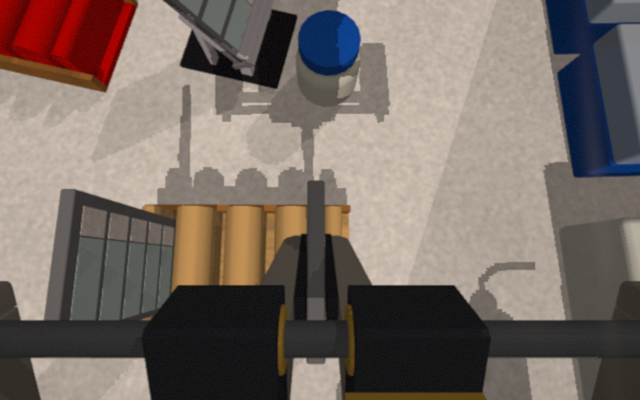

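View pics/s3.png

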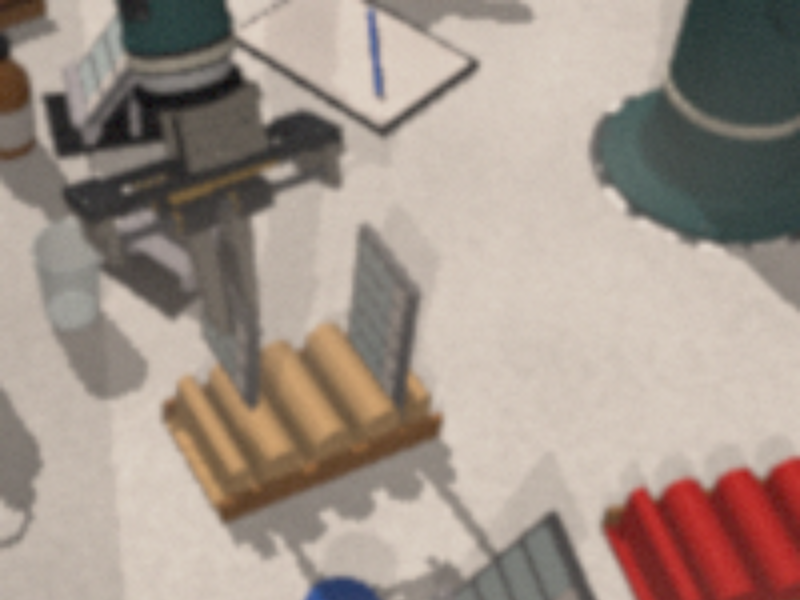

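```bash
cat > wr.py <<'E'
from h import *
from station import viewer
import sys
z=np.load(sys.argv[1]); info=viewer.camera_info("wrist"); T=info["T_tool_cam"]
R=z["R"]@T[:3,:3]; t=z["R"]@T[:3,3]+z["p"]
Q=cloud(z["wd"],info,(R,t)).reshape(-1,3); C=z["wi"].reshape(-1,3).astype(int)
c,s=np.cos(RY),np.sin(RY)
X=np.stack([(Q[:,0]-RK[0])*c+(Q[:,1]-RK[1])*s,-(Q[:,0]-RK[0])*s+(Q[:,1]-RK[1])*c,Q[:,2]],1)
k=(X[:,2]>.02)&(X[:,2]<.065)&(np.abs(X[:,1])<.075)&(X[:,0]>-.15)&(X[:,0]<.1)&(C[:,0]-C[:,2]>30)
print(k.sum(),"rack x",X[k,0].min(),X[k,0].max(),"y",np.percentile(X[k,1],[.5,99.5]),"zmax",np.percentile(X[k,2],99))
from scipy.optimize import least_squares
S=X[k]
cr=np.array([-.066,-.022,.022,.066])
def prof(x):  # top envelope: crest half width16: walls, rounded r16 at z=40..56
    dx=np.min(np.abs(x[:,None]-cr[None]),1); return .04+np.sqrt(np.maximum(.016**2-dx**2,0))
S=S[(S[:,2]>.043)&(S[:,0]>-.09)&(S[:,0]<.075)&(np.abs(S[:,1])<.045)]; print(len(S))
def f(v):
    a=v[1]; x=(S[:,0]-v[0])*np.cos(a)+S[:,1]*np.sin(a); return S[:,2]-v[2]-prof(x)
for x0 in (-.004,0,.004,.008):
    r=least_squares(f,[x0,0,0],x_scale=[.001,.01,.001],loss="soft_l1",f_scale=.002); print("dx,yaw,dz",r.x[0].round(4),np.degrees(r.x[1]).round(2),r.x[2].round(4),"cost",r.cost)
# held case: narrow things near tool centre
k=(X[:,2]>float(sys.argv[2]))&(X[:,2]<float(sys.argv[3]))&(np.abs(X[:,0]-float(sys.argv[4]))<.012)&(np.abs(C[:,0]-C[:,2])<25)&(X[:,1]>.0)
H=X[k]; print("held",len(H),np.percentile(H,[2,50,98],0).round(4)); 
E
python3 wr.py pics/c3.npz .1 .2 .044
```

```text
8766 rack x -0.11954251161453659 0.07516577856177244 y [-0.01961323  0.05376969] zmax 0.05596220646830391
6615
dx,yaw,dz -0.0003 0.0 -0.0011 cost 0.0030540927592223534
dx,yaw,dz -0.0003 0.0 -0.0011 cost 0.0030540927587662144
dx,yaw,dz -0.0003 0.0 -0.0011 cost 0.003054092758186354
dx,yaw,dz -0.0003 0.0 -0.0011 cost 0.0030540927586649226
held 2226 [[0.0329 0.0011 0.174 ]
 [0.0436 0.011  0.1951]
 [0.055  0.036  0.1988]]
```

```bash
python3 - <<'E'
from station import env,effector,solver,viewer
from h import *
n="short";ph=PH[n]
for f in (.03,.012,.002):
    p,R=place_r(n,1,ph,f); env.movel(p,R,rate=.1); s=st(env); print(s["ee_pos"]-p)
im3,d3=viewer.read_camera("scene"); save(cv2.resize(im3[130:300,270:470],(800,680))[:600],"s4.png")
E
```

```text
t 12.35 p [0.5714 0.0984 0.098 ] q [-0.06  0.53  0.09  1.91 -0.68  0.83  0.5 ] F [-0.2 -0.1 -1.7] w 0.0078
[1.69707201e-04 1.56370166e-05 2.05745607e-04]
t 12.68 p [0.5707 0.0984 0.079 ] q [-0.05  0.55  0.08  1.92 -0.7   0.8   0.52] F [-0.3 -0.4 -0.3] w 0.0076
[-5.18376357e-04 -2.47658536e-05 -7.50649094e-04]
t 12.93 p [0.571  0.0983 0.0693] q [-0.05  0.57  0.08  1.92 -0.71  0.78  0.54] F [ 0.2 -0.9 -1.1] w 0.0080
[-1.63752810e-04 -6.07262717e-05 -4.57559411e-04]
```

View pics/s4.png

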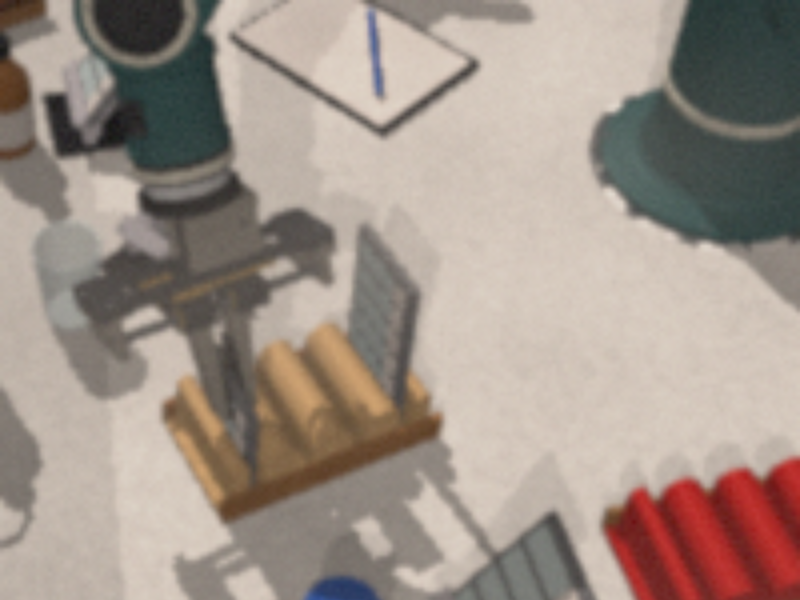

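```bash
python3 - <<'E'
from station import env,effector,solver,viewer
from h import *
n="short";ph=PH[n]
for f in (0,-.002,-.004):
    p,R=place_r(n,1,ph,f); env.movel(p,R,rate=.05); s=st(env)
    if s["wrist_force"][2]>4: break
effector.release(); st(env)
p=env.sense()["ee_pos"]; R=env.sense()["tcp_rot"]
# withdraw straight up
env.movel(p+[0,0,.16],None,rate=.25); st(env)
im,d=viewer.read_camera("wrist"); save(im,"w5.png")
im3,d3=viewer.read_camera("scene"); save(cv2.resize(im3[130:300,270:470],(800,680))[:600],"s5.png")
E
```

```text
t 13.23 p [0.5711 0.0983 0.0691] q [-0.05  0.57  0.08  1.92 -0.71  0.78  0.54] F [-2.9 -4.1 10. ] w 0.0081
t 14.52 p [0.5712 0.0984 0.0678] q [-0.05  0.57  0.08  1.92 -0.71  0.78  0.54] F [-0.3  0.7 -0.6] w 0.0918
t 15.31 p [0.5703 0.0984 0.2266] q [-0.1   0.35  0.15  1.83 -0.57  1.05  0.32] F [-0.3  0.8 -1.1] w 0.0921
```

View pics/s5.png

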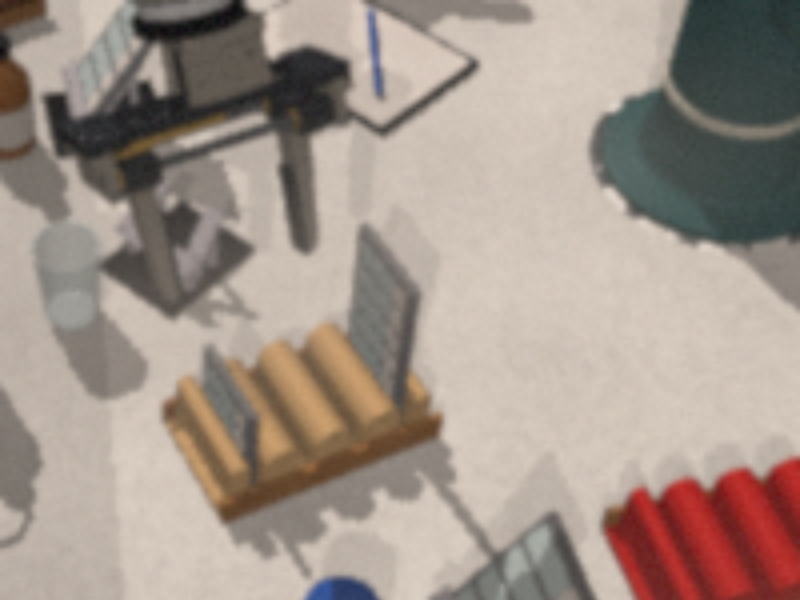

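```bash
python3 - <<'E'
from station import env,effector,solver,viewer
from h import *
n="middle"
for sg in (1,-1):
  for deg in (-15,-8,0,8,15):
    ph=np.radians(deg)
    for b in (.17,.08,0):
        p,R=grasp_r(n,sg,ph,b); q=solver.inverse_kinematics(p,R); print(sg,deg,b,p.round(3),None if q is None else (np.round(q,2),marg(np.array(q)).round(2)))
E
```

```text
1 -15 0.17 [0.367 0.366 0.246] (array([-0.41,  0.59, -1.09,  1.86,  1.01,  1.6 , -2.19]), np.float64(0.24))
1 -15 0.08 [0.417 0.352 0.172] (array([-0.81,  0.49, -0.41,  1.92,  0.88,  1.21, -2.06]), np.float64(0.52))
1 -15 0 [0.461 0.34  0.107] (array([-1.31,  0.58,  0.33,  1.95,  0.64,  0.86, -1.86]), np.float64(0.49))
1 -8 0.17 [0.368 0.368 0.245] (array([-0.31,  0.56, -1.18,  1.94,  1.07,  1.5 , -2.21]), np.float64(0.34))
1 -8 0.08 [0.418 0.354 0.172] (array([-0.76,  0.43, -0.45,  2.  ,  0.94,  1.09, -2.1 ]), np.float64(0.44))
1 -8 0 [0.462 0.342 0.106] (array([-1.42,  0.54,  0.47,  2.05,  0.65,  0.67, -1.85]), np.float64(0.39))
1 0 0.17 [0.369 0.37  0.245] (array([-0.35,  0.37, -1.02,  2.03,  1.02,  1.22, -2.16]), np.float64(0.41))
1 0 0.08 [0.419 0.357 0.172] (array([-0.84,  0.34, -0.32,  2.1 ,  0.99,  0.89, -2.13]), np.float64(0.34))
1 0 0 [0.463 0.344 0.106] (array([-1.6 ,  0.55,  0.72,  2.15,  0.59,  0.42, -1.78]), np.float64(0.27))
1 8 0.17 [0.369 0.373 0.245] (array([-2.25,  0.17,  1.16,  2.22,  0.67,  0.69, -1.84]), np.float64(0.22))
1 8 0.08 [0.419 0.359 0.172] (array([-0.
[... 1388 characters left out ...]
 0.46, -0.08,  2.11,  1.09,  0.72,  0.94]), np.float64(0.33))
-1 8 0.17 [0.368 0.368 0.245] (array([-0.93,  0.29, -0.35,  1.97,  0.77,  1.19,  1.15]), np.float64(0.47))
-1 8 0.08 [0.418 0.354 0.172] (array([-0.92,  0.4 , -0.26,  2.01,  0.88,  1.03,  1.09]), np.float64(0.43))
-1 8 0 [0.462 0.342 0.106] (array([-0.92,  0.52, -0.15,  2.01,  0.97,  0.89,  1.03]), np.float64(0.43))
-1 15 0.17 [0.367 0.366 0.246] (array([-0.94,  0.36, -0.35,  1.89,  0.74,  1.32,  1.16]), np.float64(0.52))
-1 15 0.08 [0.417 0.352 0.172] (array([-0.91,  0.47, -0.27,  1.92,  0.83,  1.17,  1.12]), np.float64(0.52))
-1 15 0 [0.461 0.34  0.107] (array([-0.91,  0.58, -0.19,  1.93,  0.9 ,  1.04,  1.09]), np.float64(0.51))
```

```bash
python3 - <<'E'
from station import env,effector,solver,viewer
from h import *
n="middle"; ph=np.radians(10)
p=env.sense()["ee_pos"]; env.movel(p+[-.02,.08,.05],None,rate=.3)
p,R=grasp_r(n,-1,ph,.15); env.reach(p,R); st(env)
p,R=grasp_r(n,-1,ph,.07); env.movel(p,R,rate=.2); st(env)
p,R=grasp_r(n,-1,ph); q=solver.inverse_kinematics(p,R); print(np.round(q,2))
im,d=viewer.read_camera("wrist"); save(im,"w6.png")
E
```

```text
t 17.08 p [0.3803 0.3623 0.2286] q [-0.9   0.34 -0.36  1.96  0.79  1.2   1.13] F [ 0.1  0.5 -0.5] w 0.0918
t 17.63 p [0.4235 0.3515 0.1638] q [-0.86  0.44 -0.31  1.98  0.89  1.07  1.08] F [-0.7 -0.4  1. ] w 0.0923
[-0.84  0.54 -0.26  1.98  0.99  0.97  1.02]
```

View pics/w6.png

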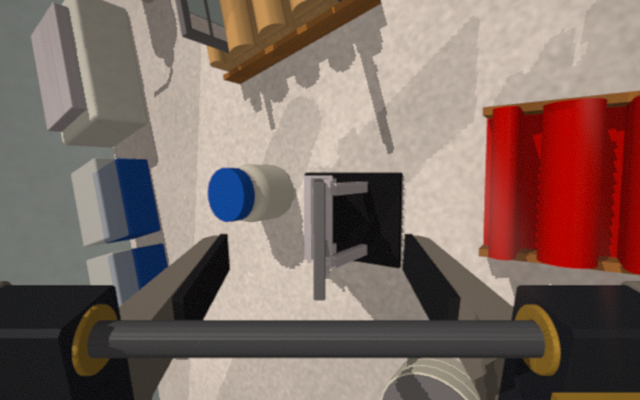

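```bash
python3 - <<'E'
from station import env,effector,solver,viewer
from h import *
n="middle"; ph=np.radians(10)
p,R=grasp_r(n,-1,ph); env.movel(p,R,rate=.12); st(env)
effector.grasp(40); st(env)
p,R=grasp_r(n,-1,ph,.05); env.movel(p,R,rate=.1); st(env)
im,d=viewer.read_camera("wrist"); save(im,"w7.png")
s=env.sense(); env.movel(s["ee_pos"]+[.03,0,.09],None,rate=.2); st(env)
for b in (.12,.004):
    p,R=place_r(n,-1,ph,b); q=solver.inverse_kinematics(p,R); print(p,np.round(q,2),marg(np.array(q)))
E
```

```text
t 18.42 p [0.4615 0.3418 0.1063] q [-0.84  0.54 -0.26  1.98  0.99  0.97  1.02] F [-0.6  0.7  0.3] w 0.0920
t 19.65 p [0.4617 0.3413 0.1062] q [-0.84  0.54 -0.26  1.98  0.99  0.97  1.02] F [ 0.5 -0.8 -1. ] w 0.0078
t 20.30 p [0.4341 0.349  0.1476] q [-0.86  0.47 -0.3   1.98  0.92  1.04  1.06] F [ 0.1  0.4 -1.8] w 0.0082
t 20.98 p [0.4637 0.348  0.236 ] q [-0.79  0.36 -0.31  1.89  0.83  1.14  1.27] F [ 0.3 -0.2 -1.9] w 0.0079
[0.52691363 0.08820182 0.21928865] [-0.16  0.31 -0.2   1.84  0.25  1.07  2.63] 0.2922066927041227
[0.52691363 0.08820182 0.10328865] [-0.14  0.47 -0.23  1.93  0.36  0.85  2.51] 0.40946892380654853
```

View pics/w7.png

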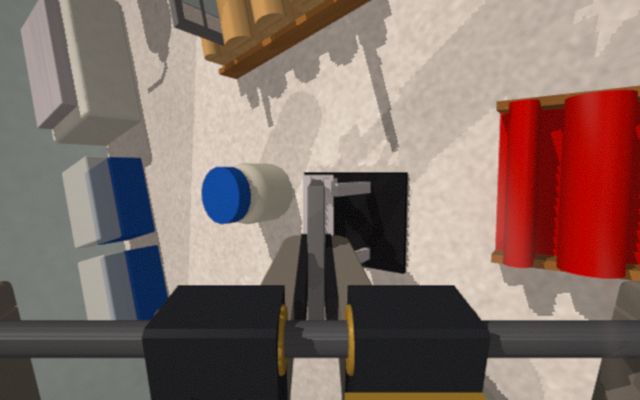

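```bash
python3 - <<'E'
from station import env,effector,solver,viewer
from h import *
n="middle"; ph=np.radians(10)
p,R=place_r(n,-1,ph,.13); env.reach(p+[0,.17,0],R); st(env)
env.movel(p,R,rate=.25); env.pause(.2)
s=st(env); print(s["ee_pos"]-p)
im,d=viewer.read_camera("wrist"); save(im,"w8.png")
np.savez("pics/c8.npz",wd=d,wi=im,p=s["ee_pos"],R=s["tcp_rot"])
E
python3 wr.py pics/c8.npz .1 .2 0
```

```text
t 21.97 p [0.5255 0.2589 0.228 ] q [-0.33  0.43 -0.35  1.67  0.3   1.2   2.33] F [-0.2  0.1 -0.7] w 0.0076
t 23.00 p [0.5268 0.0901 0.2291] q [-0.09  0.31 -0.3   1.83  0.28  1.1   2.61] F [ 0.4  0.1 -1.1] w 0.0080
[-0.00014517  0.00186829 -0.00014513]
9487 rack x -0.11992404330305723 0.07595692883189469 y [-0.05723664  0.05157006] zmax 0.05611715074738672
6996
dx,yaw,dz -0.0002 -0.23 -0.0011 cost 0.004053954687446825
dx,yaw,dz -0.0002 -0.23 -0.0011 cost 0.004053954685744321
dx,yaw,dz -0.0002 -0.23 -0.0011 cost 0.004053954685330222
dx,yaw,dz -0.0002 -0.23 -0.0011 cost 0.004053954685469957Traceback (most recent call last):
  File "wr.py", line 23, in <module>
    H=X[k]; print("held",len(H),np.percentile(H,[2,50,98],0).round(4));
                                ~~~~~~~~~~~~~^^^^^^^^^^^^^^^
    return _quantile_unchecked(
        a, q, axis, out, overwrite_input, method, keepdims, weights)
    return _ureduce(a,
                    func=_quantile_ureduce_func,
    ...<5 lines>...
                    overwrite_input=overwrite_input,
                    method=method)
    r = func(a, **kwargs)
    result = _quantile(arr,
                       quantiles=q,
    ...<2 lines>...
                       out=out,
                       weights=wgt)
    slices_having_nans = np.isnan(arr[-1, ...])
                                  ~~~^^^^^^^^^
IndexError: index -1 is out of bounds for axis 0 with size 0
```

View pics/w8.png

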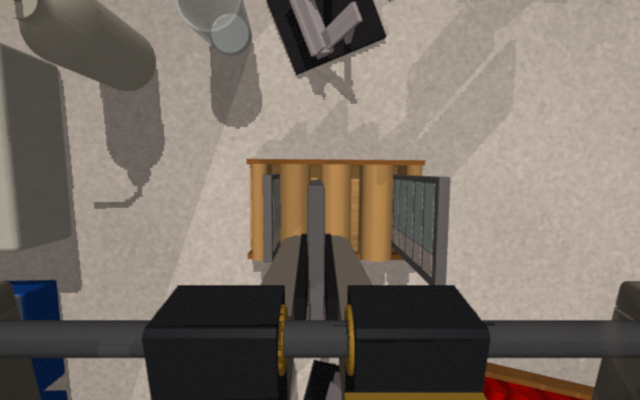

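```bash
python3 - <<'E'
from station import env,effector,solver,viewer
from h import *
n="middle"; ph=np.radians(10)
for f in (.035,.012,.005):
    p,R=place_r(n,-1,ph,f); env.movel(p,R,rate=.12); s=st(env)
    if np.linalg.norm(s["wrist_force"])>12: break
print(s["ee_pos"]-p)
effector.release(); st(env)
p=env.sense()["ee_pos"]
env.movel(p+[0,0,.14],None,rate=.25); st(env)
im,d=viewer.read_camera("wrist"); save(im,"w9.png")
im3,d3=viewer.read_camera("scene"); save(cv2.resize(im3[130:300,270:470],(800,680))[:600],"s9.png")
E
```

```text
t 23.99 p [0.5273 0.0884 0.1348] q [-0.11  0.42 -0.27  1.91  0.35  0.92  2.53] F [-0.3  0.4 -0.1] w 0.0076
t 24.33 p [0.5269 0.0882 0.1114] q [-0.12  0.46 -0.26  1.93  0.36  0.87  2.51] F [ 0.1  0.5 -0.4] w 0.0074
t 24.58 p [0.5268 0.0882 0.1042] q [-0.12  0.47 -0.26  1.93  0.37  0.86  2.5 ] F [ 0.   1.  -0.4] w 0.0076
[-9.31087744e-05 -2.95965082e-05 -3.96435475e-05]
t 25.87 p [0.5269 0.0882 0.1043] q [-0.12  0.47 -0.26  1.93  0.37  0.86  2.5 ] F [-0.6  0.2 -0.8] w 0.0913
t 26.57 p [0.5261 0.0879 0.2433] q [-0.08  0.29 -0.3   1.82  0.27  1.13  2.62] F [ 0.5  0.6 -1.1] w 0.0918
```

View pics/s9.png

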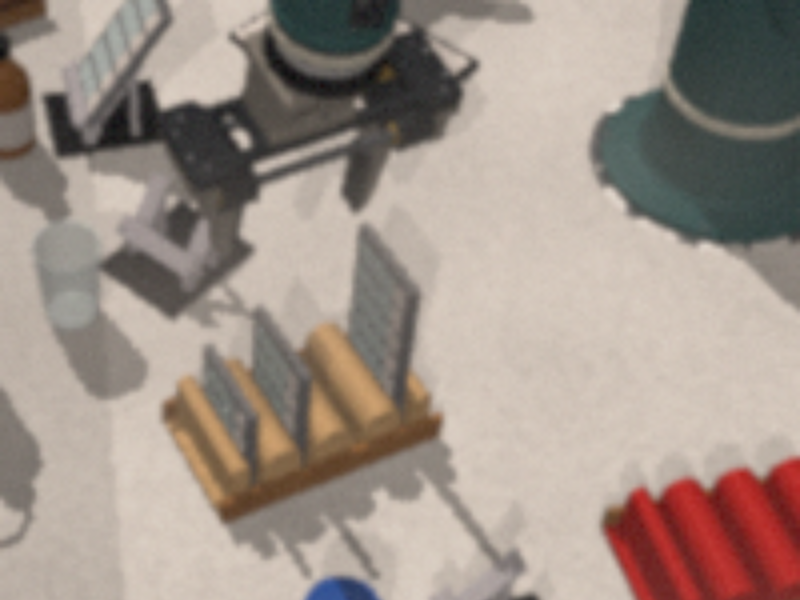

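View pics/w9.png

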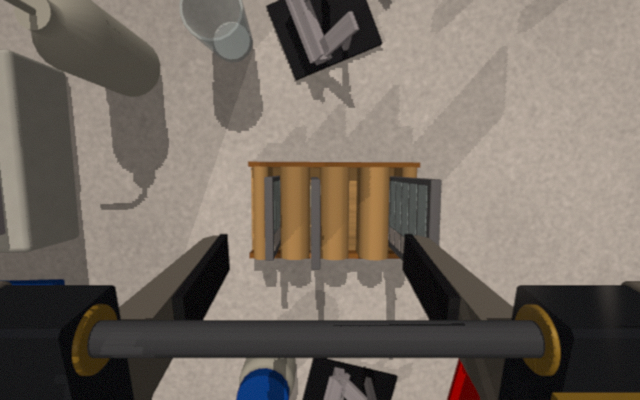

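```bash
cat >> h.py <<'E'
CS["long"]=([.469,-.3165,.0885],.14,-14.8,-.044,.020)
def tilt(p,R,th,piv):
    c,s=np.cos(th),np.sin(th); A=caseR(RY,0.); T=A@np.array([[c,0,s],[0,1,0],[-s,0,c]])@A.T
    return piv+T@(p-piv),T@R
PIV=RK+caseR(RY,0.)[:,0]*-.044+np.array([0,0,.028])
E
python3 - <<'E'
from station import env,effector,solver,viewer
from h import *
n="long"
for sg in (1,-1):
  for deg in (12,20,25,30,35,40):
    ph=np.radians(deg*sg)
    o=[]
    for b in (.12,.06,0):
        p,R=grasp_r(n,sg,ph,b); q=solver.inverse_kinematics(p,R); o.append(None if q is None else (np.round(q,2).tolist(),marg(np.array(q)).round(2)))
    p,R=place_r(n,sg,ph,.008); p,R=tilt(p,R,.1,PIV); q=solver.inverse_kinematics(p,R); o.append(None if q is None else (np.round(q,2).tolist(),marg(np.array(q)).round(2)))
    print(sg,deg,*o)
E
```

```text
1 12 ([0.11, -0.0, 0.87, 2.36, -0.96, 0.69, 1.52], np.float64(0.08)) ([1.1, 0.19, -0.23, 2.3, -1.09, 0.54, 1.62], np.float64(0.14)) ([1.23, 0.36, -0.44, 2.26, -1.18, 0.38, 1.73], np.float64(0.11)) ([-1.05, 0.8, 1.35, 2.04, -1.0, 1.31, 0.73], np.float64(0.2))
1 20 ([1.03, 0.12, -0.01, 2.25, -0.97, 0.85, 1.57], np.float64(0.19)) ([1.17, 0.26, -0.23, 2.23, -1.04, 0.71, 1.64], np.float64(0.21)) ([1.29, 0.43, -0.45, 2.19, -1.05, 0.54, 1.67], np.float64(0.24)) ([-0.97, 0.83, 1.35, 2.05, -1.11, 1.42, 0.85], np.float64(0.18))
1 25 ([1.06, 0.17, -0.01, 2.21, -0.96, 0.95, 1.6], np.float64(0.23)) ([1.2, 0.31, -0.23, 2.19, -1.0, 0.8, 1.65], np.float64(0.25)) ([1.14, 0.44, -0.23, 2.16, -1.09, 0.71, 1.74], np.float64(0.2)) ([-0.92, 0.86, 1.35, 2.06, -1.18, 1.5, 0.91], np.float64(0.11))
1 30 ([1.09, 0.23, -0.01, 2.17, -0.95, 1.04, 1.62], np.float64(0.27)) ([1.22, 0.36, -0.23, 2.14, -0.97, 0.89, 1.65], np.float64(0.3)) ([1.17, 0.49, -0.23, 2.11, -1.04, 0.81, 1.72], np.float64(0.25)) ([-0.86, 0.9, 1.34, 2.06, -1.24, 1.59, 0.98], np.float64(0.05))
1 35 ([1.11, 0.28, -0.01, 2.13, -0.94, 1.13, 1.64], np
[... 1347 characters left out ...]
89, 2.2, -1.25, 1.27, -1.25], np.float64(0.04)) ([0.62, 0.5, 0.43, 2.15, -1.27, 1.06, -1.25], np.float64(0.02)) ([0.88, 0.74, -1.1, 1.96, 0.16, 0.83, 2.88], np.float64(0.04))
-1 35 ([0.09, 0.67, 1.36, 2.19, -1.25, 1.71, -1.17], np.float64(0.04)) ([0.34, 0.54, 0.89, 2.15, -1.24, 1.39, -1.23], np.float64(0.05)) ([0.65, 0.55, 0.43, 2.1, -1.24, 1.17, -1.25], np.float64(0.05)) ([1.02, 0.98, -1.33, 1.96, 0.42, 0.88, 2.68], np.float64(0.24))
-1 40 ([0.25, 0.57, 1.12, 2.14, -1.17, 1.64, -1.21], np.float64(0.12)) ([0.37, 0.61, 0.89, 2.11, -1.24, 1.52, -1.2], np.float64(0.05)) ([0.5, 0.66, 0.66, 2.06, -1.28, 1.39, -1.2], np.float64(0.01)) ([1.06, 1.02, -1.33, 1.96, 0.37, 0.85, 2.75], np.float64(0.17))
```

```bash
python3 - <<'E'
from station import env,effector,solver,viewer
from h import *
n="long"; ph=np.radians(25)
p=env.sense()["ee_pos"]; env.movel(p+[0,-.12,.06],None,rate=.3); st(env)
p,R=grasp_r(n,1,ph,.12); print(np.round(solver.inverse_kinematics(p,R),2)); env.reach(p,R); st(env)
p,R=grasp_r(n,1,ph,.06); q=solver.inverse_kinematics(p,R); print(np.round(q,2)); env.movel(p,R,rate=.2); st(env)
p,R=grasp_r(n,1,ph); q=solver.inverse_kinematics(p,R); print(np.round(q,2))
im,d=viewer.read_camera("wrist"); save(im,"w10.png")
E
```

```text
t 27.27 p [ 0.5252 -0.0323  0.3012] q [ 0.11  0.2  -0.25  1.79  0.24  1.2   2.88] F [ 0.1 -0.5  0.4] w 0.0921
[ 0.66  0.17  0.43  2.24 -1.02  1.01  1.66]
t 28.47 p [ 0.3778 -0.2821  0.2296] q [ 0.66  0.17  0.43  2.24 -1.02  1.01  1.66] F [-0.   0.2  0.6] w 0.0917
[ 0.65  0.3   0.4   2.22 -1.15  0.96  1.77]
t 28.92 p [ 0.4103 -0.2913  0.1804] q [ 0.65  0.3   0.39  2.22 -1.15  0.96  1.77] F [-0.4 -0.9  0. ] w 0.0917
[ 0.66  0.44  0.35  2.19 -1.28  0.92  1.87]
```

View pics/w10.png

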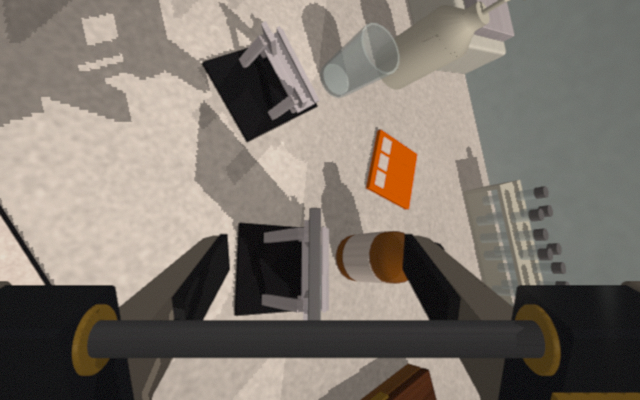

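```bash
python3 - <<'E'
from station import env,effector,solver,viewer
from h import *
n="long"; ph=np.radians(25)
print([ (r["score"],r["at"]) for r in tip_of("wrist","amber_bottle")] if 0 else "")
p,R=grasp_r(n,1,ph,.12); env.movel(p,R,rate=.25)
env.goto_joints([1.06,.17,-.01,2.21,-.96,.95,1.60]); st(env)
p,R=grasp_r(n,1,ph,.06); q=solver.inverse_kinematics(p,R); print(np.round(q,2)); env.movel(p,R,rate=.2); st(env)
p,R=grasp_r(n,1,ph); q=solver.inverse_kinematics(p,R); print(np.round(q,2))
env.movel(p,R,rate=.12); s=st(env); print(s["ee_pos"]-p)
im,d=viewer.read_camera("wrist"); save(im,"w11.png")
effector.grasp(50); st(env)
p,R=grasp_r(n,1,ph,.05); env.movel(p,R,rate=.1); st(env)
im,d=viewer.read_camera("wrist"); save(im,"w12.png")
E
```

```text
t 29.90 p [ 0.3777 -0.2845  0.2317] q [ 1.06  0.17 -0.01  2.21 -0.96  0.95  1.6 ] F [0.3 0.1 0.3] w 0.0917
[ 1.03  0.3  -0.04  2.2  -1.06  0.85  1.69]
t 30.36 p [ 0.4098 -0.2918  0.1802] q [ 1.03  0.3  -0.04  2.2  -1.06  0.85  1.69] F [ 0.  -0.3  0.2] w 0.0919
[ 1.01  0.43 -0.08  2.17 -1.15  0.76  1.78]
t 31.01 p [ 0.4429 -0.3017  0.132 ] q [ 1.01  0.43 -0.08  2.17 -1.15  0.76  1.78] F [ 0.6  0.3 -0.3] w 0.0917
[-0.00025096 -0.00029722  0.00052737]
t 32.29 p [ 0.443  -0.3013  0.1314] q [ 1.01  0.43 -0.08  2.17 -1.15  0.76  1.78] F [-0.2 -0.3 -0.3] w 0.0080
t 32.94 p [ 0.4155 -0.2941  0.1725] q [ 1.03  0.32 -0.05  2.2  -1.07  0.83  1.7 ] F [ 0.3 -0.8 -1.4] w 0.0070
```

View pics/w12.png

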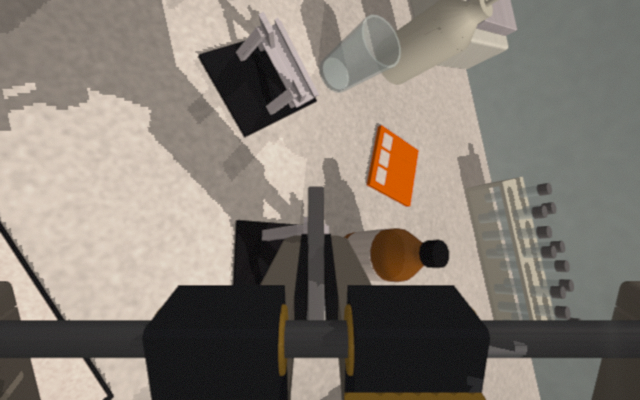

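```bash
python3 - <<'E'
from station import env,effector,solver,viewer
from h import *
n="long"; ph=np.radians(25)
s=env.sense(); env.movel(s["ee_pos"]+[.02,.0,.09],None,rate=.2); st(env)
p,R=place_r(n,1,ph,.13); q=solver.inverse_kinematics(p+[0,-.2,.02],R); print(np.round(q,2)); env.reach(p+[0,-.2,.02],R); st(env)
env.movel(p,R,rate=.25); env.pause(.2)
s=st(env); print(s["ee_pos"]-p)
im,d=viewer.read_camera("wrist"); save(im,"w13.png")
np.savez("pics/c13.npz",wd=d,wi=im,p=s["ee_pos"],R=s["tcp_rot"])
for th in (0,.1):
    q=solver.inverse_kinematics(*tilt(*place_r(n,1,ph,.008),th,PIV)); print(np.round(q,2),marg(np.array(q)))
im3,d3=viewer.read_camera("scene"); save(cv2.resize(im3[130:300,270:470],(800,680))[:600],"s13.png")
E
python3 wr.py pics/c13.npz .1 .2 -.044
```

```text
t 33.60 p [ 0.4351 -0.2933  0.261 ] q [ 0.98  0.18 -0.03  2.11 -0.94  0.94  1.45] F [ 0.2 -0.3 -1.7] w 0.0076
[ 0.56  0.25 -0.19  1.84 -0.38  1.24  0.51]
t 34.50 p [ 0.4822 -0.1002  0.2783] q [ 0.56  0.25 -0.19  1.84 -0.38  1.24  0.51] F [ 0.2  0.  -1.1] w 0.0071
t 35.65 p [0.4836 0.0992 0.2597] q [ 0.32  0.19 -0.34  1.97 -0.44  1.02  0.19] F [-0.   0.  -0.9] w 0.0078
[ 3.78794436e-04 -1.47302802e-03 -6.48356083e-05]
[ 0.31  0.37 -0.35  2.08 -0.46  0.75  0.3 ] 0.3634012395238262
[ 0.29  0.43 -0.33  1.99 -0.4   0.86  0.21] 0.45477126553949376
2863 rack x -0.12042732947313506 0.07564807605146813 y [-0.0236953   0.05393545] zmax 0.05598073138091845
2181
dx,yaw,dz -0.0006 -0.17 -0.0012 cost 0.0010841214078821785
dx,yaw,dz -0.0006 -0.27 -0.0012 cost 0.001084398208328913
dx,yaw,dz -0.0006 -0.27 -0.0012 cost 0.0010843982083310675
dx,yaw,dz -0.0006 -0.27 -0.0012 cost 0.001084398208329868Traceback (most recent call last):
  File "wr.py", line 23, in <module>
    H=X[k]; print("held",len(H),np.percentile(H,[2,50,98],0).round(4));
                                ~~~~~~~~~~~~~^^^^^^^^^^^^^^^
    return _quantile_unchecked(
        a, q, axis, out, overwrite_input, method, keepdims, weights)
    return _ureduce(a,
                    func=_quantile_ureduce_func,
    ...<5 lines>...
                    overwrite_input=overwrite_input,
                    method=method)
    r = func(a, **kwargs)
    result = _quantile(arr,
                       quantiles=q,
    ...<2 lines>...
                       out=out,
                       weights=wgt)
    slices_having_nans = np.isnan(arr[-1, ...])
                                  ~~~^^^^^^^^^
IndexError: index -1 is out of bounds for axis 0 with size 0
```

View pics/w13.png

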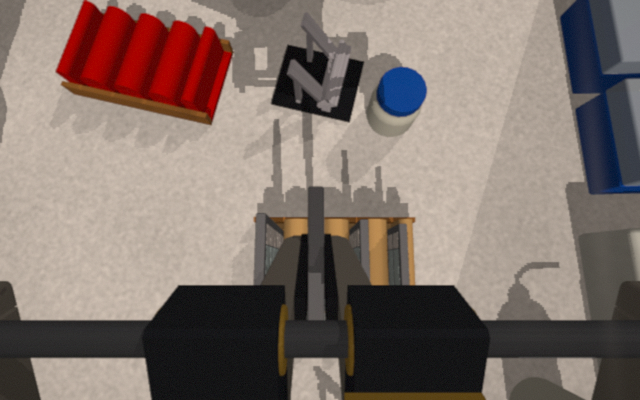

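View pics/s13.png

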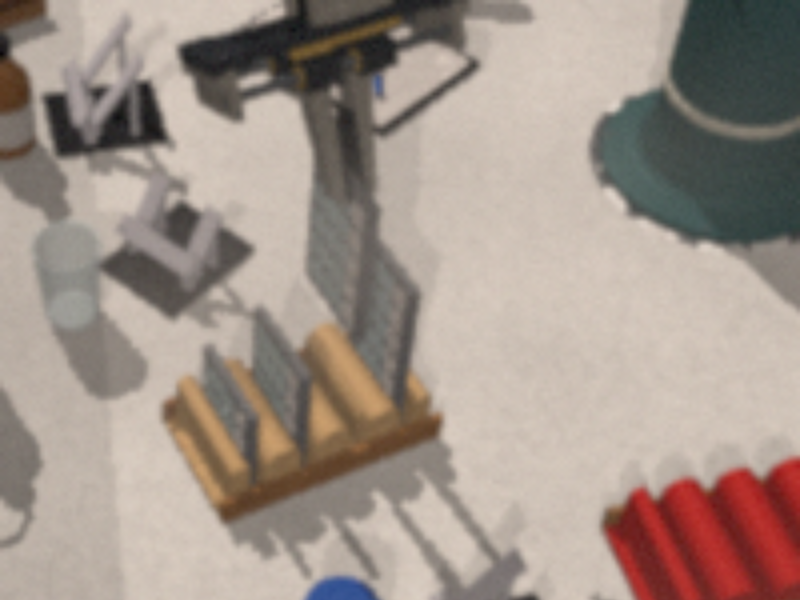

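```bash
python3 - <<'E'
from station import env,effector,solver,viewer
from h import *
n="long"; ph=np.radians(25)
for f in (.035,.015,.008):
    p,R=place_r(n,1,ph,f); p[0]-=.0004; env.movel(p,R,rate=.12); s=st(env)
    if np.linalg.norm(s["wrist_force"])>12: raise SystemExit
for th in (.03,.06,.09,.105):
    a,B=tilt(p,R,th,PIV); env.movel(a,B,rate=.04); s=st(env)
    if np.linalg.norm(s["wrist_force"])>15: break
im3,d3=viewer.read_camera("scene"); save(cv2.resize(im3[130:300,270:470],(800,680))[:600],"s14.png")
im3,d3=viewer.read_camera("top"); save(cv2.resize(im3[150:260,230:330],(600,660))[:600],"t14.png")
E
```

```text
t 36.69 p [0.4832 0.1008 0.1653] q [ 0.31  0.32 -0.35  2.06 -0.46  0.81  0.28] F [ 0.6  0.8 -1. ] w 0.0074
t 37.01 p [0.4827 0.1008 0.145 ] q [ 0.31  0.36 -0.35  2.07 -0.46  0.77  0.3 ] F [ 0.6  0.9 -0.7] w 0.0075
t 37.26 p [0.4827 0.1007 0.1378] q [ 0.31  0.37 -0.35  2.08 -0.46  0.75  0.3 ] F [-0.   0.6 -0.3] w 0.0079
t 37.51 p [0.4867 0.1007 0.138 ] q [ 0.3   0.39 -0.34  2.05 -0.45  0.78  0.28] F [ 0.6  0.  -1.8] w 0.0075
t 37.76 p [0.4894 0.1006 0.1375] q [ 0.29  0.4  -0.33  2.02 -0.43  0.82  0.25] F [ 0.2 -0.7 -1.1] w 0.0074
t 38.01 p [0.4925 0.1005 0.1373] q [ 0.28  0.42 -0.32  2.   -0.42  0.85  0.23] F [ 0.8  0.9 -0.1] w 0.0075
t 38.26 p [0.4943 0.1004 0.1372] q [ 0.27  0.43 -0.32  1.98 -0.41  0.87  0.21] F [ 1.1 -0.  -0.9] w 0.0076
```

View pics/s14.png

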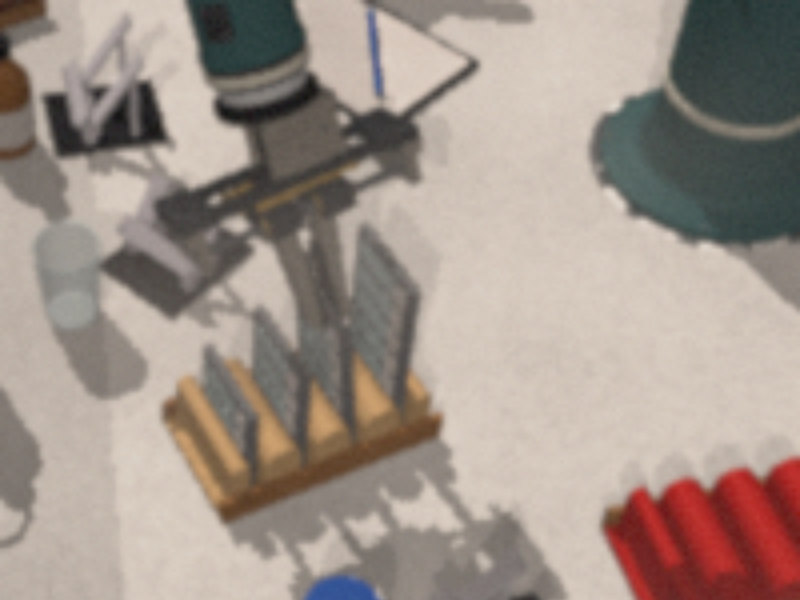

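```bash
python3 - <<'E'
from station import env,effector,solver,viewer
from h import *
n="long"; ph=np.radians(25)
p,R=place_r(n,1,ph,.009); p[0]-=.0004
a,B=tilt(p,R,.125,PIV); env.movel(a,B,rate=.04); s=st(env)
effector.release(); s=st(env)
im3,d3=viewer.read_camera("scene"); save(cv2.resize(im3[130:300,270:470],(800,680))[:600],"s15.png")
E
```

```text
t 38.61 p [0.4966 0.1004 0.1379] q [ 0.27  0.44 -0.31  1.96 -0.4   0.89  0.2 ] F [ 1.9  0.1 -0.8] w 0.0076
t 39.89 p [0.4966 0.1003 0.138 ] q [ 0.27  0.44 -0.31  1.96 -0.4   0.89  0.2 ] F [ 0.3  0.6 -0.6] w 0.0919
```

View pics/s15.png

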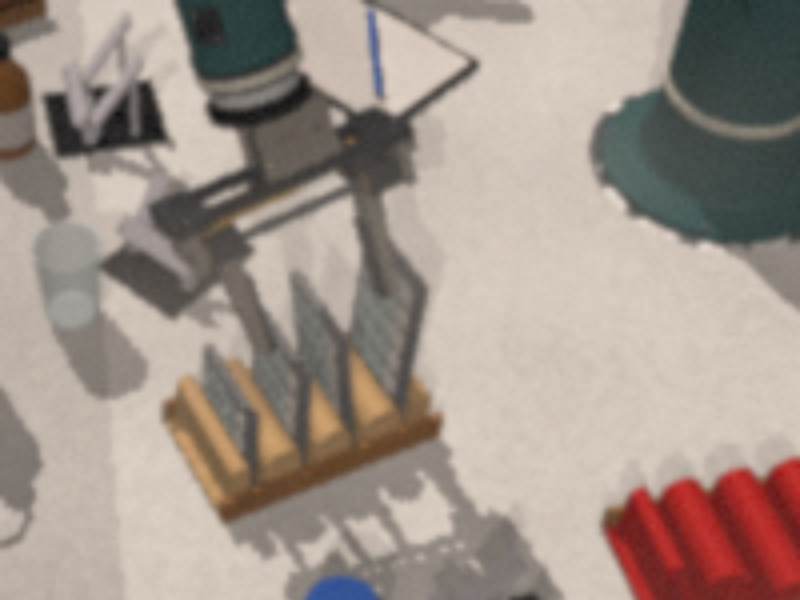

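```bash
python3 - <<'E'
from station import env,effector,solver,viewer
from h import *
s=env.sense(); env.movel(s["ee_pos"]+[.016,0,.003],None,rate=.05); st(env)
s=env.sense(); env.movel(s["ee_pos"]+[.01,0,.13],None,rate=.15); st(env)
s=env.sense(); env.movel(s["ee_pos"]+[0,-.15,.05],None,rate=.25); env.pause(.5); st(env)
im,d=viewer.read_camera("scene"); save(cv2.resize(im[130:300,270:470],(800,680))[:600],"s16.png"); save(im,"s16f.png")
o={}
for c in ["top","scene"]:
    for _ in range(1):
        im,d=viewer.read_camera(c); o[c+"im"]=im;o[c+"d"]=d;o[c+"Q"]=cloud(d,viewer.camera_info(c))
np.savez("pics/c16.npz",**o); save(cv2.resize(o["topim"][110:330,130:450],(800,550)),"t16.png")
E
cat > chk.py <<'E'
from h import *
import sys
d=np.load(sys.argv[1]); c,s=np.cos(RY),np.sin(RY)
for cam in ("top","scene"):
    Q=d[cam+"Q"].reshape(-1,3)
    X=np.stack([(Q[:,0]-RK[0])*c+(Q[:,1]-RK[1])*s,-(Q[:,0]-RK[0])*s+(Q[:,1]-RK[1])*c,Q[:,2]],1)
    X=X[~np.isnan(X[:,0])]
    for n,x,H in (("filed",-.088,.165),("long",-.044,.14),("middle",0,.115),("short",.044,.09)):
        k=(np.abs(X[:,0]-x)<.021)&(np.abs(X[:,1])<.07)&(X[:,2]>.066)&(X[:,2]<.2); S=X[k]
        b=np.polyfit(S[:,2],S[:,0],1); t=S[S[:,2]>.008+H-.012]
        print(cam,n,len(S),"ztop %.4f (want %.3f)"%(np.percentile(S[:,2],99),.008+H),"slope dx/dz %.3f"%b[0],"x at mid %.4f"%(np.polyval(b,.008+H/2)),"y",np.percentile(S[:,1],[1,99]).round(3))
E
python3 chk.py pics/c16.npz
```

```text
t 40.42 p [0.5128 0.1004 0.1409] q [ 0.26  0.46 -0.31  1.92 -0.39  0.91  0.18] F [-0.1 -0.2 -0.8] w 0.0916
t 41.43 p [0.5221 0.1003 0.27  ] q [ 0.26  0.31 -0.3   1.79 -0.38  1.17  0.08] F [-0.2 -0.1 -0.7] w 0.0917
t 42.72 p [ 0.5221 -0.0494  0.32  ] q [ 0.44  0.31 -0.21  1.67 -0.34  1.39  0.28] F [-0.6  0.2  0.1] w 0.0922
top filed 167 ztop 0.1781 (want 0.173) slope dx/dz 0.009 x at mid -0.0962 y [-0.041  0.038]
top long 251 ztop 0.1523 (want 0.148) slope dx/dz 0.148 x at mid -0.0429 y [-0.042  0.037]
top middle 155 ztop 0.1278 (want 0.123) slope dx/dz 0.097 x at mid -0.0067 y [-0.04   0.038]
top short 124 ztop 0.1024 (want 0.098) slope dx/dz 0.162 x at mid 0.0343 y [-0.041  0.036]
scene filed 471 ztop 0.1754 (want 0.173) slope dx/dz -0.051 x at mid -0.0858 y [-0.038  0.042]
scene long 268 ztop 0.1504 (want 0.148) slope dx/dz 0.084 x at mid -0.0327 y [-0.038  0.041]
scene middle 238 ztop 0.1262 (want 0.123) slope dx/dz -0.048 x at mid 0.0060 y [-0.038  0.043]
scene short 149 ztop 0.1021 (want 0.098) slope dx/dz -0.089 x at mid 0.0496 y [-0.036  0.041]
```

View pics/s16.png

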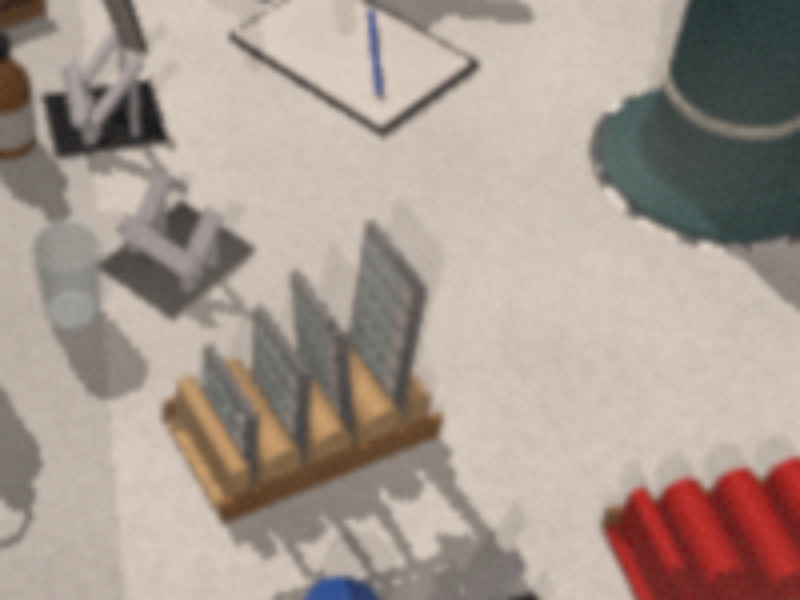

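View pics/t16.png

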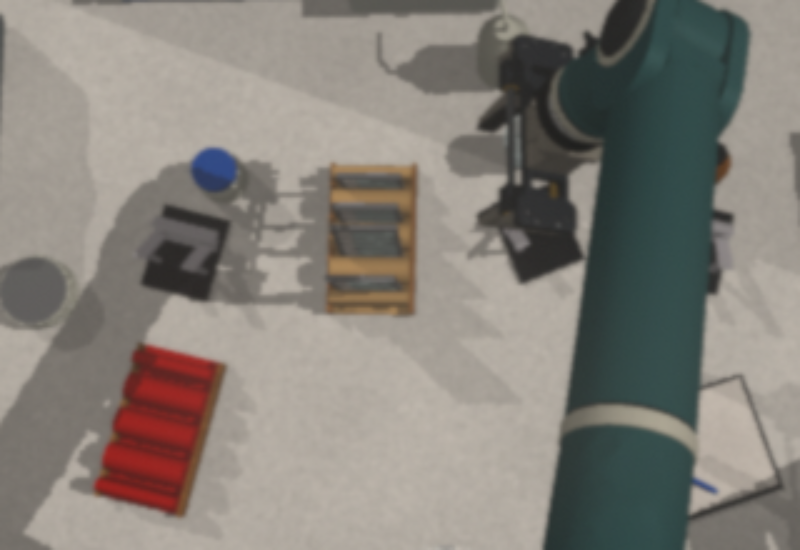

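```bash
cat > chk2.py <<'E'
from h import *
import sys
d=np.load(sys.argv[1]); c,s=np.cos(RY),np.sin(RY)
for cam in ("scene","top"):
    Q=d[cam+"Q"].reshape(-1,3)
    X=np.stack([(Q[:,0]-RK[0])*c+(Q[:,1]-RK[1])*s,-(Q[:,0]-RK[0])*s+(Q[:,1]-RK[1])*c,Q[:,2]],1)
    X=X[~np.isnan(X[:,0])]; rng=np.random.default_rng(0)
    for n,x,H in (("filed",-.088,.165),("long",-.044,.14),("middle",0,.115),("short",.044,.09)):
        S=X[(np.abs(X[:,0]-x)<.024)&(np.abs(X[:,1])<.06)&(X[:,2]>.062)&(X[:,2]<.2)]; best=None
        for _ in range(2000):
            a=S[rng.choice(len(S),3,False)]; m=np.cross(a[1]-a[0],a[2]-a[0]); l=np.linalg.norm(m)
            if l<1e-6: continue
            m/=l
            if abs(m[0])<.93: continue
            k=np.abs((S-a[0])@m)<.003
            if best is None or k.sum()>best.sum(): best=k
        I=S[best]; A=np.c_[I[:,1],I[:,2],np.ones(len(I))]; v=np.linalg.lstsq(A,I[:,0],rcond=None)[0]
        print(cam,n,len(S),len(I),"dx/dy %.3f dx/dz %.3f"%(v[0],v[1]),"face x at mid %.4f"%(v[1]*(.008+H/2)+v[2]))
E
python3 chk2.py pics/c16.npz; echo before; python3 chk2.py pics/c0.npz
```

```text
scene filed 486 442 dx/dy -0.003 dx/dz -0.044 face x at mid -0.0856
scene long 277 243 dx/dy -0.011 dx/dz 0.091 face x at mid -0.0323
scene middle 253 217 dx/dy -0.021 dx/dz -0.022 face x at mid 0.0057
scene short 157 129 dx/dy -0.010 dx/dz -0.057 face x at mid 0.0493
top filed 169 141 dx/dy 0.010 dx/dz 0.005 face x at mid -0.0964
top long 264 237 dx/dy 0.006 dx/dz 0.136 face x at mid -0.0427
top middle 159 133 dx/dy -0.003 dx/dz 0.050 face x at mid -0.0055
top short 131 109 dx/dy -0.000 dx/dz 0.132 face x at mid 0.0353
before
scene filed 462 424 dx/dy -0.006 dx/dz -0.012 face x at mid -0.0828Traceback (most recent call last):
  File "chk2.py", line 11, in <module>
    a=S[rng.choice(len(S),3,False)]; m=np.cross(a[1]-a[0],a[2]-a[0]); l=np.linalg.norm(m)
        ~~~~~~~~~~^^^^^^^^^^^^^^^^
  File "numpy/random/_generator.pyx", line 864, in numpy.random._generator.Generator.choice
ValueError: a must be a positive integer unless no samples are taken
```

```bash
python3 - <<'E'
from station import env,workorder,tip_of,viewer
for n in ["case_long_mid","case_middle_mid","case_short_mid","filed_case_mid"]:
    viewer.read_camera("scene"); print(n,[(r["score"],r["at"]) for r in tip_of("scene",n)][:4])
print(env.sense()["t"]); print(workorder.finish_job())
E
```

```text
case_long_mid [(0.51, [0.4906, 0.0926, 0.0793])]
case_middle_mid [(0.63, [0.5288, 0.0925, 0.0694]), (0.25, [0.5823, -0.3383, -0.0015])]
case_short_mid [(0.72, [0.6885, -0.2375, 0.006]), (0.7, [0.5674, 0.0907, 0.0556]), (0.28, [0.441, 0.5251, 0.0017])]
filed_case_mid [(0.97, [0.4425, 0.0939, 0.0893])]
43.2667
the job is handed in; nothing more can be done
None
```

View pics/s16f.png

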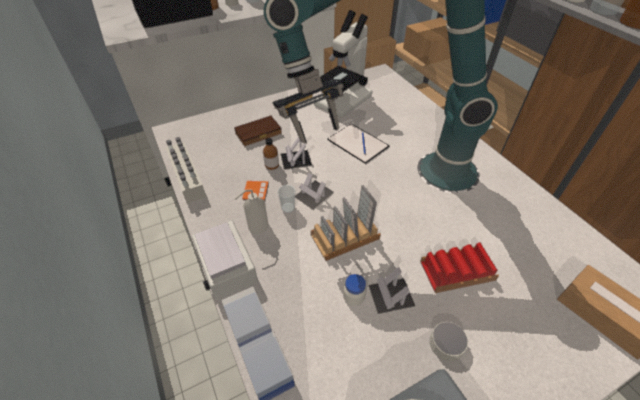

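All three cases are in the rack, stepping down long, middle, short from the filed case, and the job is handed in at 43 s of the 72 s allowed. The hand-in reports no verdict.

I placed them in the order short, middle, long. The short case was lowered to the floor. The middle and long cases were let go about 4–9 mm above the floor so the opening fingers would clear their lower neighbours. I let the long case go tilted, because fully open fingers would otherwise have jammed against the filed case.

**Last checks, scene and top cameras:**
- **Height:** all three case tops read about 2–5 mm above the expected height. The untouched filed case reads 2–5 mm high as well, so I take this as camera offset and all feet as down. I could not confirm the feet more closely than that.
- **Long case:** it leans about 0.09–0.14 rad towards the middle case (limit 0.2). From the depth fits its centre is at x ≈ -0.036 to -0.039 m in the rack frame (allowed -0.058 to -0.030). The trained network's point gives roughly the same.
- **Middle and short cases:** they sit centred within about 5 mm. The lean readings are poor because so little of their faces shows, and the two cameras disagree (short: -0.06 from one, +0.13 from the other). I did not resolve that.
- **Filed case:** it was nudged about 3 mm when the fingers opened and leans up to about 0.04 rad.
- **Bystanders and look-alikes:** in the final picture they look where they were. I judged this by eye and did not measure it.
- **Robot:** the gripper is clear of everything, and the wrist force never read above about 12 N.

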